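Set out roasting dishes handle-out in the tray and fill them with peppers

ROBOT

A 6-joint arm with a two-finger parallel gripper is mounted at the origin on the work surface. World frame = base frame: x ahead of the robot, y to its left, z up, the work surface at z = 0. Lengths are in m, angles in rad, forces in N, time in s.
With the tool pointing down it reaches from about 0.3 to 0.875 m from the base axis. Payload 6.4 kg.
Tool frame: the origin (TCP) lies midway between the tips of the shut fingers; the grasp point (between the pads) lies 19 mm behind it; y points along the fingers, z is the direction in which the jaws open and shut, and the axes are right-handed (so a half turn about y gives the same grasp; the last joint's range is limited). The gripper opens to 85 mm and grips with 20 to 120 N. Pads are 22 mm wide; open, the fingers measure 114 mm over their backs; the gripper's body (76 mm by 85 mm) begins 54 mm behind the grasp point. The pads swing forward as they close: fully open they stand 13 mm farther back than shut.
Start: joints at [-1.531, 0.181, 1.607, -0, 1.354, -0.206], TCP at [0.14, -0.558, 0.231] pointing down, gripper open.
Joint ranges: [-2.99, 2.99], [-0.89, 2.07], [0.3, 2.58], [-1.14, 4.28], [0, 2.63], [-3.12, 3.12]. Speed limits (rad/s): [2.57, 2.57, 3.01, 3.14, 3.14, 3.14].

INTERFACE

Orientations are given as a rotation vector (axis times angle).
In Python, from plant import manip, camera, get_calibration gives the robot as it stands.
- The arm moves only by the shell command python3 -m crank 'ROWS' [FORCE]. ROWS is JSON, a list of rows, each a list of 7 numbers: the turn, a rotation vector about the tool's x, y, z in rad, then the shift along the tool's x, y, z in cm, then the opening, from 0 (shut) to 1 (fully open). A call has 1 to 5 rows; each row shifts and turns the commanded pose from where the row before left it, along the tool's axes as they then stand; what a row does not reach is not made up. A row lasts 1/10 s, in which the tool goes at most 50 mm and 8.59 degrees, less where a joint would pass 70% of its speed; a pose out of reach is approached as far as the arm can. A call is refused whole if a number of a shift passes 5 or a number of a turn 0.15, either way. A call with a gripper value outside its range is refused whole. The fingers move at their own pace and stop on an object; FORCE is the grip in N (left out, the last holds). Time passes only in rows, so rows that do not move let the fingers close. It gives the time, the measured TCP pose, the force and the opening at its end, in the units of the state.
- manip.read_state(): the state, without advancing time (a new reading comes with each control period).
- camera(name): name is "scene" or "top" or "wrist"; returns the picture (480x640x3 uint8, red, green, blue); there is no depth.
- get_calibration(name): a dict with "mtx" (3x3 intrinsics, pixels), "k1" (the pictures are not rectified: a ray, as slopes to the right and down, at radius r is drawn at 1 + k1 r^2 times it, then the intrinsics apply), "camera_from_world" (4x4, takes a point from world to camera coordinates). Camera axes: x right, y down, z forward; pixel columns grow to the right and rows downward; lengths in m; the calibration is good to about 2 mm. A picture is of the moment at which its call begins: read the wrist's pose just before it. get_calibration takes no time and is no camera call; for the wrist camera it gives the pose at the moment of the call.
- manip.job_done(): hands the job in, once; it reports no verdict.
The state is a dict: "clock": time; "q": joint angles; "joint_vel": joint speeds; "joint_efforts": joint torques, N m; "tcp_pos": TCP position; "eef_rot": TCP orientation; "ft_force": force on the tool from outside, world axes, zero at the start; "moment": the same for the moment, N m; "opening": finger opening in m.
Only numpy, scipy, OpenCV 4.12 (cv2) and the standard library are available. Lean on these libraries where they do the work, as an engineer would, in place of code of your own. Each camera call takes 0.05 s, during which the arm holds its last target.

TASK

First set every clay roasting dish on the bench into a bay of the purple tray, one dish to a bay, flat on the bay's floor and fully inside, with its handle sticking straight out over the tray's open front side. Then put one bell pepper into each dish and all the peppers left over into the clay mortar, and leave everything else where it is.

Things in the scene. Friction and masses are not known exactly. Their poses are not given: they have to be found in the camera images.
- tray: Purple plastic tray, fixed, 109 x 280 mm, three bays in a row along its y. Origin: on the bench under the middle bay's centre; z up; -x points out of the open front (no wall there; it looks roughly at the robot). Floor 4 mm thick; back, end and dividing walls 4 mm thick, tops 22 mm above the bench. Each bay is 88 mm wide inside; its floor runs from x = -55 mm (front edge) to +50 mm (back wall).
- tray_bay0 (a point): Bay 0 of the tray: point on the bay's floor (4 mm above the bench) where the centre of a dish's cup should stand; y = -92 mm in the tray's frame. Axes as the tray's.
- tray_bay1 (a point): Bay 1 of the tray: point on the bay's floor (4 mm above the bench) where the centre of a dish's cup should stand; y = 0 mm in the tray's frame. Axes as the tray's.
- tray_bay2 (a point): Bay 2 of the tray: point on the bay's floor (4 mm above the bench) where the centre of a dish's cup should stand; y = 92 mm in the tray's frame. Axes as the tray's.
- mortar_in (a point): Open round clay mortar, fixed, upright: 120 mm wide at the foot, 164 mm at the rim, rim 65 mm above the bench. This point is the centre of its inner floor, 18 mm above the bench; inside it widens from about 110 mm at the floor to about 140 mm at the rim. It has room for two peppers side by side.
- dish1_cup (a point): Roasting dish 1 (may be absent), 140 g: an open square terracotta cup, 76 x 76 mm outside, 32 mm high, walls and floor 5 mm thick, with one straight dark metal handle. This point is the centre of the cup, half-way up (16 mm above its underside). z up; the handle points along this frame's -x.
- dish1_grip (a point): Middle of the handle of dish 1, 66 mm from the cup's centre. The handle is a bar 18 mm wide (y), 18 mm high (12 to 30 mm above the dish's underside), from 38 to 92 mm from the cup's centre; axes as the cup's. Pinch it across its width, from above; the dish balances about 25 mm from the cup's centre, on the handle side.
- dish2_cup (a point): Roasting dish 2 (may be absent), 140 g: an open square terracotta cup, 76 x 76 mm outside, 32 mm high, walls and floor 5 mm thick, with one straight dark metal handle. This point is the centre of the cup, half-way up (16 mm above its underside). z up; the handle points along this frame's -x.
- dish2_grip (a point): Middle of the handle of dish 2, 66 mm from the cup's centre. The handle is a bar 18 mm wide (y), 18 mm high (12 to 30 mm above the dish's underside), from 38 to 92 mm from the cup's centre; axes as the cup's. Pinch it across its width, from above; the dish balances about 25 mm from the cup's centre, on the handle side.
- dish3_cup (a point): Roasting dish 3 (may be absent), 140 g: an open square terracotta cup, 76 x 76 mm outside, 32 mm high, walls and floor 5 mm thick, with one straight dark metal handle. This point is the centre of the cup, half-way up (16 mm above its underside). z up; the handle points along this frame's -x.
- dish3_grip (a point): Middle of the handle of dish 3, 66 mm from the cup's centre. The handle is a bar 18 mm wide (y), 18 mm high (12 to 30 mm above the dish's underside), from 38 to 92 mm from the cup's centre; axes as the cup's. Pinch it across its width, from above; the dish balances about 25 mm from the cup's centre, on the handle side.
- pepper1_mid (a point): Small rigid blocky bell pepper 1 (red, orange or yellow, green stem), 70 g, standing on its end: 42 x 42 mm in plan, 58 mm high, with a thin 10 mm stem on top. This point is its centre, 29 mm above its underside; z towards the stem, x and y square to its flat sides.
- pepper2_mid (a point): Small rigid blocky bell pepper 2 (red, orange or yellow, green stem), 70 g, standing on its end: 42 x 42 mm in plan, 58 mm high, with a thin 10 mm stem on top. This point is its centre, 29 mm above its underside; z towards the stem, x and y square to its flat sides.
- pepper3_mid (a point): Small rigid blocky bell pepper 3 (red, orange or yellow, green stem), 70 g, standing on its end: 42 x 42 mm in plan, 58 mm high, with a thin 10 mm stem on top. This point is its centre, 29 mm above its underside; z towards the stem, x and y square to its flat sides.
- pepper4_mid (a point): Small rigid blocky bell pepper 4 (red, orange or yellow, green stem), 70 g, standing on its end: 42 x 42 mm in plan, 58 mm high, with a thin 10 mm stem on top. This point is its centre, 29 mm above its underside; z towards the stem, x and y square to its flat sides.
- jar: Bystander: amber glass jar, 54 mm wide, 70 mm high; origin under its centre.
- spoon: Bystander: steel slotted spoon lying flat, 325 mm long; handle along its -x, origin near the bowl.
- pestle: Bystander: wooden pestle, 150 mm long along its x, 34 mm thick; origin under its centre.
Mind the look-alikes: they are no part of the job. Leave any green or yellow look-alike of the part that bears dish3_cup alone. What is shaped like the part that bears pepper1_mid but turquoise is not meant.

How it is judged:
On the way:
1. every dish stands in a bay of the tray, handle out over the open front ((horizontal distance between dish1_cup and tray_bay0 below 0.016 m or horizontal distance between dish1_cup and tray_bay1 below 0.016 m or horizontal distance between dish1_cup and tray_bay2 below 0.016 m) and z of dish1_cup in the frame of tray between 0.012 and 0.028 m and angle between each of dish1_cup, dish2_cup, dish3_cup's own z axis and vertical below 0.12 rad and x of each of dish1_grip, dish2_grip, dish3_grip in the frame of tray below -0.045 m and angle between the x axis of each of dish1_cup, dish2_cup, dish3_cup and the x axis of tray, either way round below 0.2 rad and (horizontal distance between dish2_cup and tray_bay0 below 0.016 m or horizontal distance between dish2_cup and tray_bay1 below 0.016 m or horizontal distance between dish2_cup and tray_bay2 below 0.016 m) and z of dish2_cup in the frame of tray between 0.012 and 0.028 m and (horizontal distance between dish3_cup and tray_bay0 below 0.016 m or horizontal distance between dish3_cup and tray_bay1 below 0.016 m or horizontal distance between dish3_cup and tray_bay2 below 0.016 m) and z of dish3_cup in the frame of tray between 0.012 and 0.028 m), for 0.2 s.
At the end, for the whole second after the job is handed in: Each dish: cup within 16 mm of a bay's point, level on its floor, handle out over the open front, in line within 0.2 rad, a pepper resting in it (within 22 mm of the cup's centre). Every other pepper in the mortar (within 55 mm of its axis, centre no higher than the rim). All at rest (all of step 1 and ((horizontal distance between pepper1_mid and dish1_cup below 0.022 m and z of pepper1_mid in the frame of dish1_cup between -0.002 and 0.035 m) or (horizontal distance between pepper2_mid and dish1_cup below 0.022 m and z of pepper2_mid in the frame of dish1_cup between -0.002 and 0.035 m) or (horizontal distance between pepper3_mid and dish1_cup below 0.022 m and z of pepper3_mid in the frame of dish1_cup between -0.002 and 0.035 m) or (horizontal distance between pepper4_mid and dish1_cup below 0.022 m and z of pepper4_mid in the frame of dish1_cup between -0.002 and 0.035 m)) and ((horizontal distance between pepper1_mid and dish2_cup below 0.022 m and z of pepper1_mid in the frame of dish2_cup between -0.002 and 0.035 m) or (horizontal distance between pepper2_mid and dish2_cup below 0.022 m and z of pepper2_mid in the frame of dish2_cup between -0.002 and 0.035 m) or (horizontal distance between pepper3_mid and dish2_cup below 0.022 m and z of pepper3_mid in the frame of dish2_cup between -0.002 and 0.035 m) or (horizontal distance between pepper4_mid and dish2_cup below 0.022 m and z of pepper4_mid in the frame of dish2_cup between -0.002 and 0.035 m)) and ((horizontal distance between pepper1_mid and dish3_cup below 0.022 m and z of pepper1_mid in the frame of dish3_cup between -0.002 and 0.035 m) or (horizontal distance between pepper2_mid and dish3_cup below 0.022 m and z of pepper2_mid in the frame of dish3_cup between -0.002 and 0.035 m) or (horizontal distance between pepper3_mid and dish3_cup below 0.022 m and z of pepper3_mid in the frame of dish3_cup between -0.002 and 0.035 m) or (horizontal distance between pepper4_mid and dish3_cup below 0.022 m and z of pepper4_mid in the frame of dish3_cup between -0.002 and 0.035 m)) and ((horizontal distance between pepper1_mid and mortar_in below 0.055 m and height (world z) of pepper1_mid below 0.068 m) or (horizontal distance between pepper1_mid and tray_bay0 below 0.035 m and z of pepper1_mid in the frame of tray between 0.0265 and 0.056 m and contact force between pepper1 and tray below 0.05 N) or (horizontal distance between pepper1_mid and tray_bay1 below 0.035 m and z of pepper1_mid in the frame of tray between 0.0265 and 0.056 m and contact force between pepper1 and tray below 0.05 N) or (horizontal distance between pepper1_mid and tray_bay2 below 0.035 m and z of pepper1_mid in the frame of tray between 0.0265 and 0.056 m and contact force between pepper1 and tray below 0.05 N)) and ((horizontal distance between pepper2_mid and mortar_in below 0.055 m and height (world z) of pepper2_mid below 0.068 m) or (horizontal distance between pepper2_mid and tray_bay0 below 0.035 m and z of pepper2_mid in the frame of tray between 0.0265 and 0.056 m and contact force between pepper2 and tray below 0.05 N) or (horizontal distance between pepper2_mid and tray_bay1 below 0.035 m and z of pepper2_mid in the frame of tray between 0.0265 and 0.056 m and contact force between pepper2 and tray below 0.05 N) or (horizontal distance between pepper2_mid and tray_bay2 below 0.035 m and z of pepper2_mid in the frame of tray between 0.0265 and 0.056 m and contact force between pepper2 and tray below 0.05 N)) and ((horizontal distance between pepper3_mid and mortar_in below 0.055 m and height (world z) of pepper3_mid below 0.068 m) or (horizontal distance between pepper3_mid and tray_bay0 below 0.035 m and z of pepper3_mid in the frame of tray between 0.0265 and 0.056 m and contact force between pepper3 and tray below 0.05 N) or (horizontal distance between pepper3_mid and tray_bay1 below 0.035 m and z of pepper3_mid in the frame of tray between 0.0265 and 0.056 m and contact force between pepper3 and tray below 0.05 N) or (horizontal distance between pepper3_mid and tray_bay2 below 0.035 m and z of pepper3_mid in the frame of tray between 0.0265 and 0.056 m and contact force between pepper3 and tray below 0.05 N)) and ((horizontal distance between pepper4_mid and mortar_in below 0.055 m and height (world z) of pepper4_mid below 0.068 m) or (horizontal distance between pepper4_mid and tray_bay0 below 0.035 m and z of pepper4_mid in the frame of tray between 0.0265 and 0.056 m and contact force between pepper4 and tray below 0.05 N) or (horizontal distance between pepper4_mid and tray_bay1 below 0.035 m and z of pepper4_mid in the frame of tray between 0.0265 and 0.056 m and contact force between pepper4 and tray below 0.05 N) or (horizontal distance between pepper4_mid and tray_bay2 below 0.035 m and z of pepper4_mid in the frame of tray between 0.0265 and 0.056 m and contact force between pepper4 and tray below 0.05 N)) and linear speed of each of dish1, dish2, dish3, pepper1, pepper2, pepper3, pepper4 below 0.02 m/s); the robot touches nothing.
It fails at once if the glass jar is moved more than 5 cm (distance of jar from where it was at the start of the episode above 0.05 m).
It fails at once if the slotted spoon is moved more than 5 cm (distance of spoon from where it was at the start of the episode above 0.05 m).
It fails at once if the pestle is moved more than 5 cm (distance of pestle from where it was at the start of the episode above 0.05 m).
Of dish1, dish2, dish3 only 2 to 3 are there at a start; the rules pass over those that are not, and their reading is None.
At some moment in a run one of dish1, dish2, dish3, pepper1, pepper2, pepper3, pepper4 may be knocked a few centimetres aside while the robot is not near it.
It also fails if it takes over 208 s, if anything falls off the work surface, if the arm or the gripper's body presses on something with over 40 N, if the wrist force passes 120 N, or if a joint passes its speed limit or range.

## Working session

There is one attempt and no reset: what is moved stays moved. The work goes in short steps, Python scripts to look and compute and a shell command to move; the robot and the scene stay as the last step left them, time stands still between calls to the robot, and variables do not carry over. Pictures are saved under pics/ and viewed, and the job is handed in when it is done.

```bash
ls; mkdir -p pics; python3 - <<'E'
from plant import manip,camera,get_calibration
import cv2,numpy as np
print(manip.read_state())
for n in ["scene","top","wrist"]:
    im=camera(n); cv2.imwrite(f"pics/{n}0.png",im[:,:,::-1])
    c=get_calibration(n); print(n,np.round(np.array(c["mtx"]),1).tolist(),c["k1"],np.round(c["camera_from_world"],4).tolist())
E
```

```text
pics
{'clock': 0.0, 'q': array([-1.53128473e+00,  1.81564623e-01,  1.60800554e+00,  1.03518845e-05,
        1.35381353e+00, -2.06328747e-01]), 'joint_vel': array([-3.82755724e-05,  6.84358492e-04, -2.00117407e-04, -1.79006411e-04,
        1.13579973e-04,  2.57103045e-04]), 'joint_efforts': array([ 2.16635832e-03, -4.44862068e+01, -3.51333869e+01, -1.59831379e-04,
        9.13760072e-03, -1.01858021e-05]), 'tcp_pos': array([ 0.13992027, -0.55714207,  0.23037209]), 'eef_rot': array([-0.25811446,  2.09252418, -2.08876617]), 'ft_force': array([ 0.63151364, -0.36289676, -0.33492579]), 'moment': array([-0.00969042, -0.024844  , -0.01844612]), 'opening': 0.08519456136022152}
scene [[584.0, 0.0, 322.1], [0.0, 584.0, 244.4], [0.0, 0.0, 1.0]] -0.17749383379939887 [[0.5528, 0.8331, 0.0162, -0.2605], [0.5777, -0.3692, -0.728, -0.2789], [-0.6006, 0.4119, -0.6854, 1.7782], [0.0, 0.0, 0.0, 1.0]]
top [[524.2, 0.0, 315.8], [0.0, 524.2, 246.5], [0.0, 0.0, 1.0]] -0.11197163423853844 [[-0.0264, -0.9996, -0.0035, -0.0198], [-0.9862, 0.0266, -0.1635, 0.5425], [0.1635, -0.0009, -0.9865, 1.4857], [0.0, 0.0, 0.0, 1.0]]
wrist [[429.5, 0.0, 311.6], [0.0, 429.5, 238.0], [0.0, 0.0, 1.0]] 0.028757283142785767 [[0.2427, -0.9701, -0.001, -0.5738], [-0.9265, -0.2321, 0.2961, -0.0379], [-0.2874, -0.0709, -0.9552, 0.3792], [0.0, 0.0, 0.0, 1.0]]
```

View pics/top0.png

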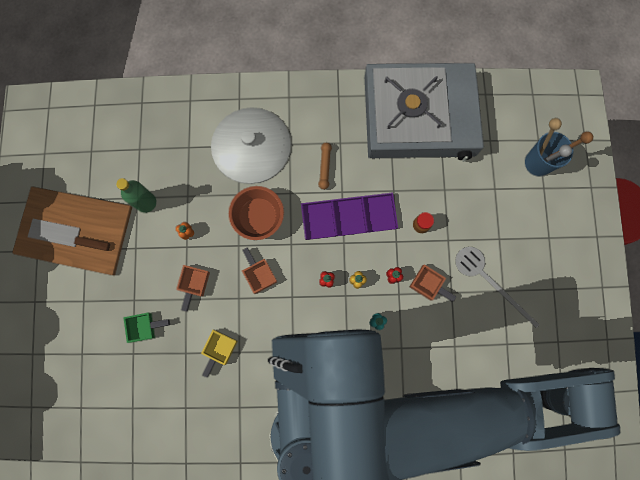

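View pics/scene0.png

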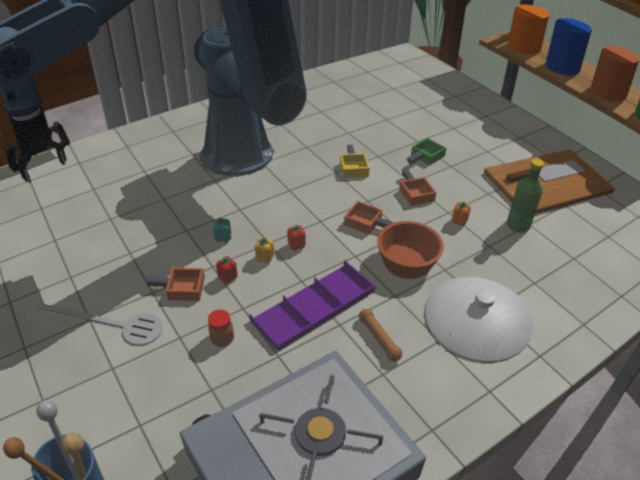

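View pics/wrist0.png

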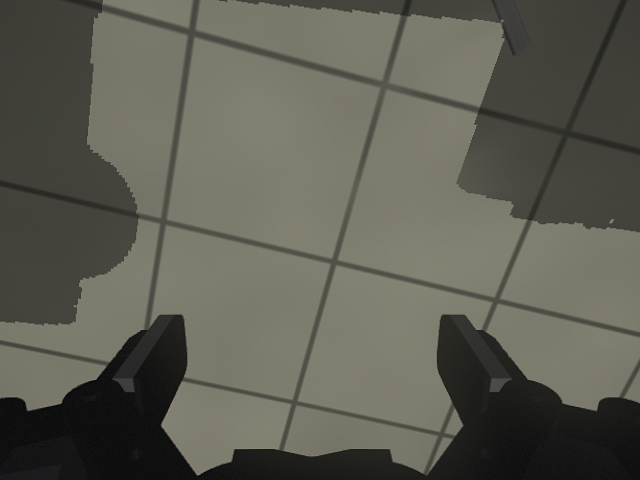

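```bash
cat > h.py <<'E'
from plant import manip,camera,get_calibration
import cv2,numpy as np
from scipy.spatial.transform import Rotation as R
def ray(c,uv):
    M=np.array(c["mtx"]);T=np.array(c["camera_from_world"])
    d=np.array([(uv[0]-M[0,2])/M[0,0],(uv[1]-M[1,2])/M[1,1]])
    s=d.copy()
    for _ in range(20): s=d/(1+c["k1"]*(s@s))
    Rm=T[:3,:3]; o=-Rm.T@T[:3,3]; return o,Rm.T@np.r_[s,1]
def at(c,uv,z):
    o,d=ray(c,uv); return o+d*(z-o[2])/d[2]
def proj(c,P):
    M=np.array(c["mtx"]);T=np.array(c["camera_from_world"])
    p=T[:3,:3]@np.array(P)+T[:3,3]; s=p[:2]/p[2]; s=s*(1+c["k1"]*(s@s))
    return M[0,0]*s[0]+M[0,2],M[1,1]*s[1]+M[1,2]
def crop(im,x0,x1,y0,y1,f,name):
    k=im[y0:y1,x0:x1,::-1]; k=cv2.resize(k,None,fx=f,fy=f,interpolation=cv2.INTER_CUBIC)
    cv2.imwrite("pics/"+name,k)
def rotdown(yaw):
    # tool y down; tool z (jaw axis) at world angle yaw
    z=np.array([np.cos(yaw),np.sin(yaw),0]); y=np.array([0,0,-1.]); x=np.cross(y,z)
    return np.c_[x,y,z]
def cur():
    s=manip.read_state(); Rm=R.from_rotvec(s["eef_rot"]).as_matrix(); return s,Rm
def rel(P,yaw):
    """from current to TCP P with jaw yaw (mod pi, nearest): prints turn about tool y, and total shift in CURRENT tool axes and FINAL axes (cm)"""
    s,Rm=cur(); best=None
    for k in(-1,0,1,2):
        Rt=rotdown(yaw+k*np.pi); rv=R.from_matrix(Rm.T@Rt).as_rotvec()
        if best is None or np.linalg.norm(rv)<np.linalg.norm(best[0]): best=(rv,Rt)
    d=(np.array(P)-s["tcp_pos"])*100
    print("t",round(s["clock"],2),"tcp",s["tcp_pos"].round(4),"turn",best[0].round(3),"shift cur",(Rm.T@d).round(2),"shift final",(best[1].T@d).round(2),"q6",s["q"][5].round(2), "op",round(s["opening"],4),"F",s["ft_force"].round(1))
E
python3 - <<'E'
import sys; sys.path.insert(0,'.')
from h import *
im=cv2.imread("pics/top0.png")[:,:,::-1]
crop(im,165,285,180,320,4,"a.png"); crop(im,300,420,180,300,5,"b.png"); crop(im,310,470,250,310,5,"c.png")
s,Rm=cur(); print(Rm.round(3))
E
```

```text
[[-0.97  -0.     0.243]
 [-0.243  0.001 -0.97 ]
 [-0.    -1.    -0.001]]
```

View pics/a.png

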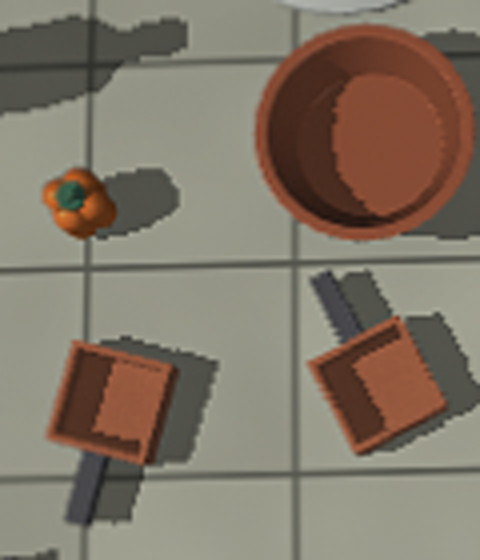

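View pics/b.png

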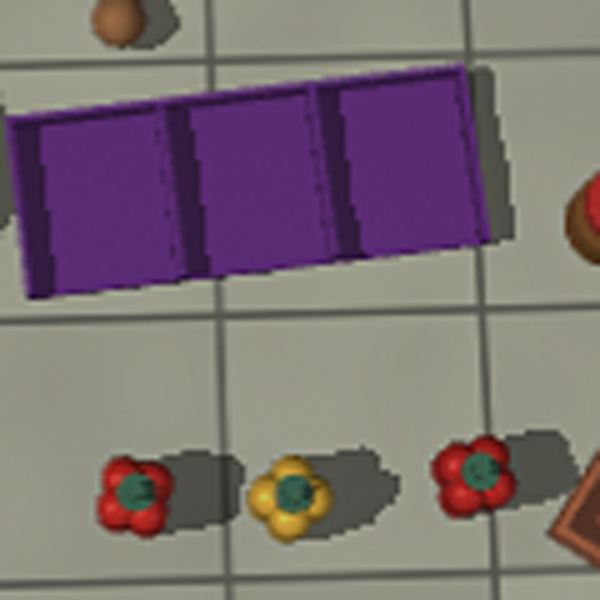

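View pics/c.png

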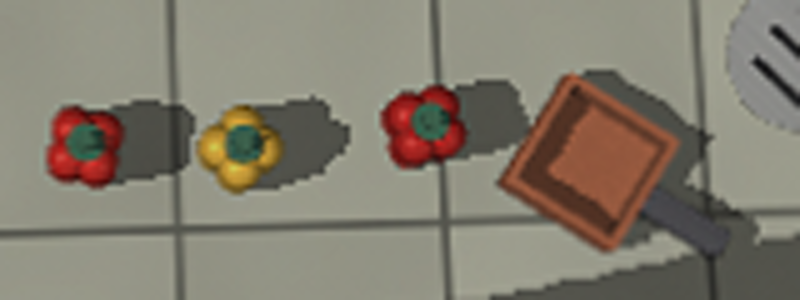

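```bash
python3 - <<'E'
from h import *
c=get_calibration("top")
def a(u,v): return (165+u/4,180+v/4)
def b(u,v): return (300+u/5,180+v/5)
def cc(u,v): return (310+u/5,250+v/5)
t=[at(c,b(*p),.022)[:2] for p in[(8,117),(465,67),(488,243),(30,297)]]
print("tray",np.round(t,4).tolist(),[np.linalg.norm(t[i]-t[(i+1)%4]).round(4) for i in range(4)])
for n,P,h in[("A",[a(77,341),a(177,368),a(150,465),a(48,438)],a(78,522)),("B",[a(310,362),a(400,319),a(447,408),a(360,454)],a(323,275)),("C",[cc(572,75),cc(680,143),cc(610,250),cc(498,183)],cc(720,240))]:
    q=np.array([at(c,p,.032)[:2] for p in P]); ctr=q.mean(0); hh=at(c,h,.03)[:2]; v=hh-ctr
    e=[(q[(i+1)%4]-q[i]) for i in range(4)]
    print(n,ctr.round(4),"handle",hh.round(4),"len",np.linalg.norm(v).round(4),"ang",np.degrees(np.arctan2(v[1],v[0])).round(1),"edges",[(np.linalg.norm(x).round(4),(np.degrees(np.arctan2(x[1],x[0]))%90).round(1)) for x in e])
for n,bod,st in[("P1r",b(136,496),b(137,490)),("Py",b(290,499),b(295,492)),("P2r",b(475,477),b(482,470)),("Po",a(79,205),a(70,195))]:
    print(n,at(c,bod,.045)[:2].round(4),at(c,st,.064)[:2].round(4))
q=[at(c,a(*p),.065)[:2] for p in[(258,130),(474,130),(365,24),(365,240)]]
print("mortar",np.round(q,4).tolist(),"c",np.r_[(q[2]+q[3])[0]/2,(q[0]+q[1])[1]/2].round(4))
print("spoon tip, bowl",[at(c,p,.005)[:2].round(3).tolist() for p in[(470,262),(530,320)]], "jar",at(c,(424,221),.07)[:2].round(3),"turq",at(c,(378,321),.05)[:2].round(3))
E
```

```text
tray [[0.678, 0.0048], [0.7019, -0.272], [0.5932, -0.2801], [0.5677, -0.0059]] [np.float64(0.2778), np.float64(0.1091), np.float64(0.2754), np.float64(0.1108)]
A [0.4519 0.3278] handle [0.3654 0.3534] len 0.0902 ang 163.5 edges [(np.float64(0.0778), np.float64(73.7)), (np.float64(0.0734), np.float64(74.5)), (np.float64(0.0788), np.float64(74.2)), (np.float64(0.0742), np.float64(73.7))]
B [0.4598 0.1315] handle [0.5431 0.1725] len 0.0928 ang 26.2 edges [(np.float64(0.0729), np.float64(24.3)), (np.float64(0.0744), np.float64(26.8)), (np.float64(0.0714), np.float64(26.6)), (np.float64(0.0773), np.float64(27.9))]
C [ 0.4283 -0.3598] handle [ 0.3808 -0.4343] len 0.0884 ang -122.5 edges [(np.float64(0.0746), np.float64(55.7)), (np.float64(0.0761), np.float64(53.6)), (np.float64(0.0757), np.float64(57.2)), (np.float64(0.0781), np.float64(52.8))]
P1r [ 0.4451 -0.0648] [ 0.4466 -0.0651]
Py [ 0.4409 -0.1538] [ 0.443  -0.1553]
P2r [ 0.4507 -0.2617] [ 0.4526 -0.263 ]
Po [0.5979 0.3517] [0.6017 0.3537]
mortar [[0.646, 0.2151], [0.6414, 0.0571], [0.7238, 0.1362], [0.5621, 0.1372]] c [0.643  0.1361]
spoon tip, bowl [[0.489, -0.497], [0.309, -0.668]] jar [ 0.604 -0.351] turq [ 0.321 -0.206]
```

```bash
python3 - <<'E'
from h import *
rel([.3914,-.4145,.12],np.radians(-34))
E
```

```text
t 0.15 tcp [ 0.1399 -0.5573  0.2306] turn [ 0.001 -0.732 -0.001] shift cur [-27.86  11.08  -7.71] shift final [-25.9   11.06  12.87] q6 -0.21 op 0.0852 F [ 0.1 -0.2 -0.4]
```

```bash
python3 -m crank '[[0,-0.146,0,0,1.5,0,0.7],[0,-0.146,0,0,1.5,0,0.7],[0,-0.146,0,0,1.5,0,0.7],[0,-0.146,0,0,1.5,0,0.7],[0,-0.146,0,0,1.5,0,0.7]]' 60; python3 -m crank '[[0,0,0,-4.3,0.5,2.1,0.7],[0,0,0,-4.3,0.5,2.1,0.7],[0,0,0,-4.3,0.5,2.1,0.7],[0,0,0,-4.3,0.5,2.1,0.7],[0,0,0,-4.3,0.5,2.1,0.7]]'; python3 -m crank '[[0,0,0,-4.3,0.5,2.1,0.6],[0,0,0,0,0,0,0.6]]'; python3 - <<'E'
from h import *
rel([.3914,-.4145,.12],np.radians(-34))
c=get_calibration("wrist");im=camera("wrist"); cv2.imwrite("pics/w1.png",im[:,:,::-1])
print(proj(c,[.3914,-.4145,.03]),proj(c,[.4283,-.3598,.032]))
E
```

```text
clock: 0.65
tcp_pos: [0.1399, -0.5574, 0.1554]
eef_rot: [-0.87, 1.629, -1.628]
ft_force: [-0.4, -1.1, -0.1]
opening: 0.0595
clock: 1.15
tcp_pos: [0.3487, -0.4373, 0.1309]
eef_rot: [-0.866, 1.633, -1.633]
ft_force: [0.5, -1.4, -0.7]
opening: 0.06
clock: 1.35
tcp_pos: [0.3928, -0.4105, 0.1252]
eef_rot: [-0.869, 1.63, -1.626]
ft_force: [-0.6, -0.4, -0.1]
opening: 0.0509
t 1.35 tcp [ 0.3928 -0.4105  0.1252] turn [ 0.001  0.004 -0.002] shift cur [0.41 0.52 0.11] shift final [0.4  0.52 0.11] q6 -0.43 op 0.0509 F [-0.6 -0.4 -0.1]
(np.float64(314.229923193617), np.float64(248.6655724699975)) (np.float64(314.95604578731684), np.float64(132.44085436751368))
```

View pics/w1.png

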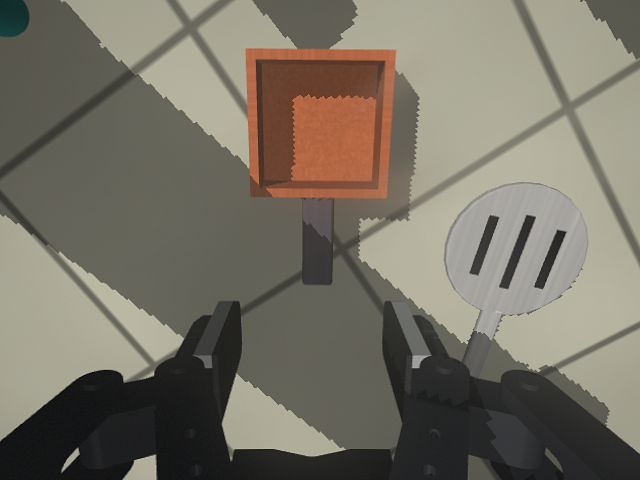

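```bash
python3 - <<'E'
from h import *
c=get_calibration("wrist")
q=np.array([at(c,p,.032)[:2] for p in[(247,50),(396,51),(387,197),(250,196)]]);print(q.mean(0))
a=at(c,(318,200),.03)[:2];b=at(c,(317.5,284),.03)[:2];v=b-a;print(a,b,np.linalg.norm(v),np.degrees(np.arctan2(v[1],v[0])))
m=b-v/np.linalg.norm(v)*.026;print(m)
rel([m[0],m[1],.006],np.arctan2(v[1],v[0])+np.pi/2)
E
```

```text
[ 0.42989325 -0.36105174]
[ 0.40711059 -0.39358783] [ 0.37848552 -0.43615844] 0.05129962347111092 -123.91743740185412
[ 0.39299346 -0.41458254]
t 1.4 tcp [ 0.3908 -0.4124  0.1255] turn [ 0.001  0.002 -0.001] shift cur [ 0.07 11.95  0.32] shift final [ 0.06 11.95  0.3 ] q6 -0.43 op 0.0516 F [ 0.3 -0.7  0.6]
```

```bash
python3 -m crank '[[0,0,0,0.1,4,0.3,0.5],[0,0,0,0,4,0,0.5],[0,0,0,0,2.5,0,0.5],[0,0,0,0,1.4,0,0.5],[0,0,0,0,0,0,0.5]]'; python3 -m crank '[[0,0,0,0,0,0,0],[0,0,0,0,0,0,0],[0,0,0,0,0,0,0],[0,0,0,0,0,0,0],[0,0,0,0,0,0,0]]' 60;  python3 -m crank '[[0,0,0,0,-1,0,0],[0,0,0,0,-3,0,0],[0,0,0,0,-4,0,0],[0,0,0,0,-4,0,0],[0,0,0,0,-2,0,0]]'; python3 - <<'E'
from h import *
rel([.6437-.066*.9962,-.2297-.0058,.15],np.radians(-85))
c=get_calibration("wrist");im=camera("wrist"); cv2.imwrite("pics/w2.png",im[:,:,::-1])
E
```

```text
clock: 1.9
tcp_pos: [0.3891, -0.4166, 0.0054]
eef_rot: [-0.866, 1.637, -1.63]
ft_force: [0.1, 0.7, -0.1]
opening: 0.043
clock: 2.4
tcp_pos: [0.3914, -0.4188, 0.0091]
eef_rot: [-0.867, 1.629, -1.636]
ft_force: [-2.1, -1.3, 7.4]
opening: 0.0166
clock: 2.9
tcp_pos: [0.3919, -0.4183, 0.1517]
eef_rot: [-0.866, 1.627, -1.637]
ft_force: [0.3, -0.6, -0.6]
opening: 0.0166
t 2.9 tcp [ 0.3919 -0.4183  0.1517] turn [-0.005  0.889 -0.   ] shift cur [-25.56   0.15   5.17] shift final [-20.13   0.17 -16.59] q6 -0.43 op 0.0166 F [ 0.3 -0.6 -0.6]
```

View pics/w2.png

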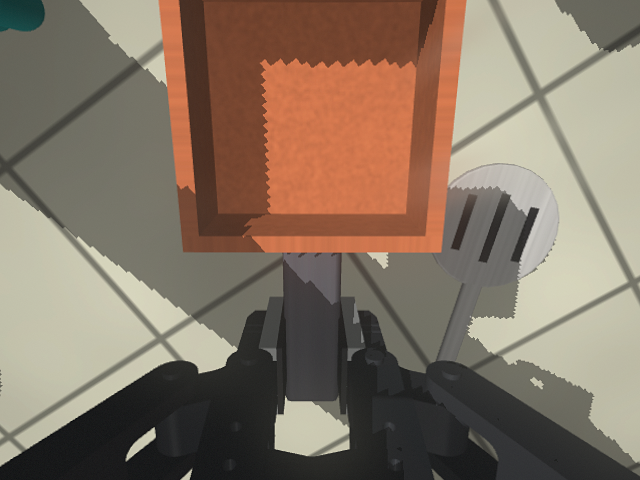

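```bash
python3 - <<'E'
from h import *
c=get_calibration("wrist")
ss=[manip.read_state()["tcp_pos"] for _ in range(3)];print(ss)
s,Rm=cur()
for z in(.1746,):
    a=at(c,(183,252),z);b=at(c,(443,251),z);print(np.linalg.norm(a-b))
    h=at(c,(312,400),z-.002)
    m=(a+b)/2; print("front mid, handle end in tool",(Rm.T@(m-s["tcp_pos"])).round(4),(Rm.T@(h-s["tcp_pos"])).round(4),(Rm.T@(b-a)).round(4))
E
```

```text
[array([ 0.39272598, -0.41947547,  0.15415028]), array([ 0.39272598, -0.41947547,  0.15415028]), array([ 0.39272598, -0.41947547,  0.15415028])]
0.07769614967537175
front mid, handle end in tool [-0.034  -0.0206  0.0001] [ 0.0202 -0.0184 -0.0003] [-0.      0.0006  0.0777]
```

```bash
python3 -m crank '[[0,0.148,0,0,0,0,0],[0,0.148,0,0,0,0,0],[0,0.148,0,0,0,0,0],[0,0.148,0,0,0,0,0],[0,0.148,0,0,0,0,0]]'; python3 -m crank '[[0,0.148,0,-2,0,-2,0],[0,0,0,-3.5,0,-3,0],[0,0,0,-3.5,0,-3,0],[0,0,0,-3.5,0,-3,0],[0,0,0,-3.5,0,-3,0]]';python3 - <<'E'
from h import *
rel([.5730,-.2359,.15],np.radians(-85))
E
```

```text
clock: 3.45
tcp_pos: [0.3906, -0.4163, 0.1466]
eef_rot: [-0.243, 2.101, -2.098]
ft_force: [-0.3, -0.2, -0.7]
opening: 0.0169
clock: 3.95
tcp_pos: [0.5351, -0.2592, 0.1467]
eef_rot: [-0.096, 2.178, -2.176]
ft_force: [0.7, -1.1, -1.5]
opening: 0.0166
t 3.95 tcp [ 0.5351 -0.2592  0.1467] turn [0.001 0.    0.001] shift cur [-3.98 -0.34 -1.99] shift final [-3.98 -0.33 -1.99] q6 0.83 op 0.0166 F [ 0.7 -1.1 -1.5]
```

```bash
python3 -m crank '[[0,0,0,-3.9,3,-2,0],[0,0,0,0,4,0,0],[0,0,0,0,2,0,0],[0,0,0,0,0,0,0]]';python3 - <<'E'
from h import *
P=[]
for i in range(4):
    im=camera("wrist"); P.append(manip.read_state()["tcp_pos"])
print(np.array(P).round(4))
cv2.imwrite("pics/w3.png",im[:,:,::-1])
rel([.5730,-.2359,.013],np.radians(-85))
E
```

```text
clock: 4.35
tcp_pos: [0.5664, -0.2363, 0.0543]
eef_rot: [-0.105, 2.186, -2.173]
ft_force: [-0.1, 0.2, -1.5]
opening: 0.0164
[[ 0.5678 -0.2377  0.0568]
 [ 0.5691 -0.239   0.0588]
 [ 0.57   -0.2398  0.0601]
 [ 0.5703 -0.2402  0.0608]]
t 4.55 tcp [ 0.5703 -0.2402  0.0608] turn [-0.002  0.    -0.002] shift cur [-0.29  4.78 -0.41] shift final [-0.3   4.78 -0.4 ] q6 0.89 op 0.0164 F [ 0.1 -0.5 -1. ]
```

View pics/w3.png

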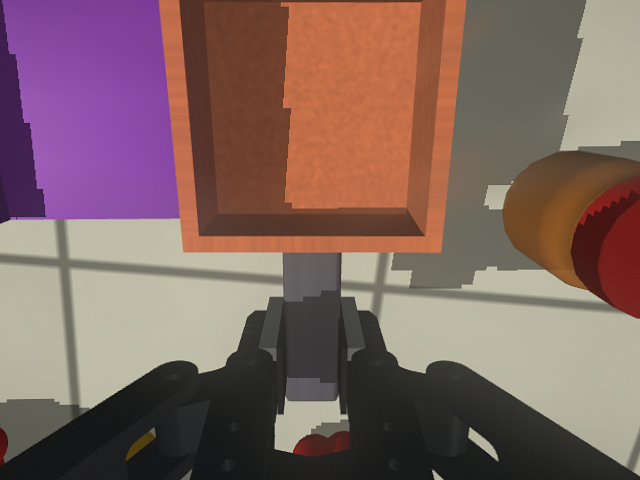

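```bash
python3 - <<'E'
from h import *
im=camera("wrist"); c=get_calibration("wrist"); s,Rm=cur(); print(s["tcp_pos"])
img=im[:,:,::-1].copy()
o=np.array([.6357,-.138]);th=np.radians(5);X=np.array([np.cos(th),np.sin(th)]);Y=np.array([-X[1],X[0]])
def tw(x,y,z): return np.r_[o+X*x+Y*y,z]
for x,y,z in[(-.055,-.14,.022),(-.055,-.048,.022),(-.055,-.044,.022),(-.055,.044,.022),(-.055,.048,.022),(.05,-.048,.022),(.05,-.14,.022),(-.055,-.14,.0),(-.055,0,.004),(-.055,-.048,0)]:
    p=proj(c,tw(x,y,z)); print(x,y,z,np.round(p)); cv2.circle(img,(int(p[0]),int(p[1])),3,(0,255,0),-1)
cv2.imwrite("pics/w4.png",img)
ct=get_calibration("top");im=camera("top"); crop(im,290,450,170,300,5,"t4.png")
E
```

```text
[ 0.57048824 -0.24032005  0.06106346]
-0.055 -0.14 0.022 [411. 239.]
-0.055 -0.048 0.022 [203. 239.]
-0.055 -0.044 0.022 [194. 239.]
-0.055 0.044 0.022 [-10. 240.]
-0.055 0.048 0.022 [-19. 240.]
0.05 -0.048 0.022 [180. -35.]
0.05 -0.14 0.022 [432. -35.]
-0.055 -0.14 0.0 [401. 226.]
-0.055 0 0.004 [111. 228.]
-0.055 -0.048 0 [214. 226.]
```

View pics/w4.png

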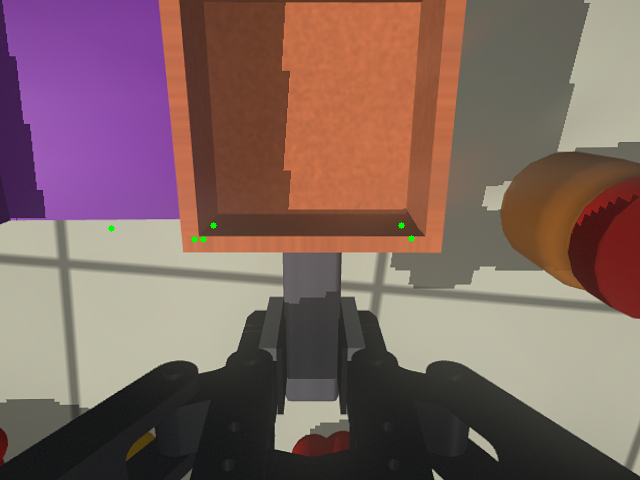

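View pics/t4.png

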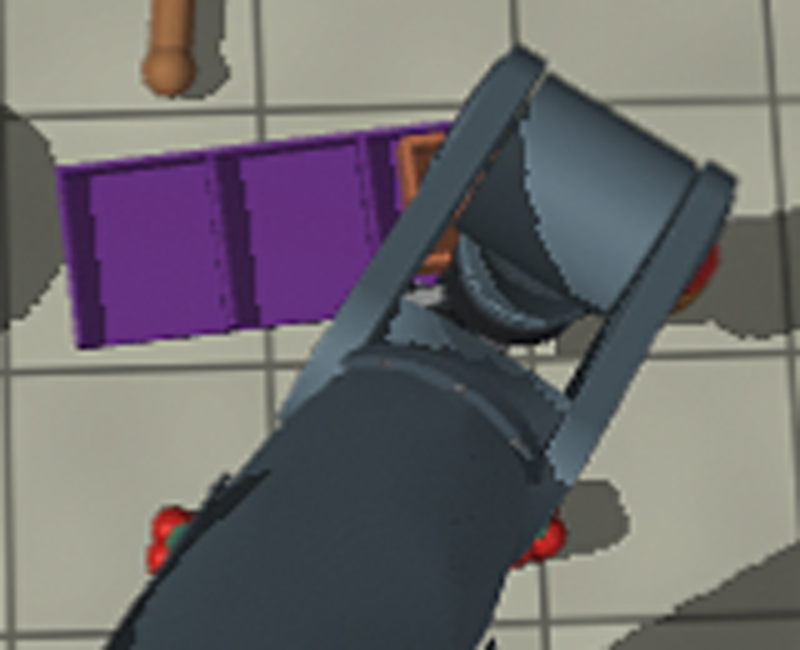

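```bash
python3 - <<'E'
from h import *
im=cv2.imread("pics/w3.png")[:,:,::-1]
crop(im,0,200,100,260,4,"w3c.png")
c=get_calibration("scene");im=camera("scene"); crop(im,180,400,190,360,3.6,"s3.png")
E
```

```text
(no output)
```

View pics/w3c.png

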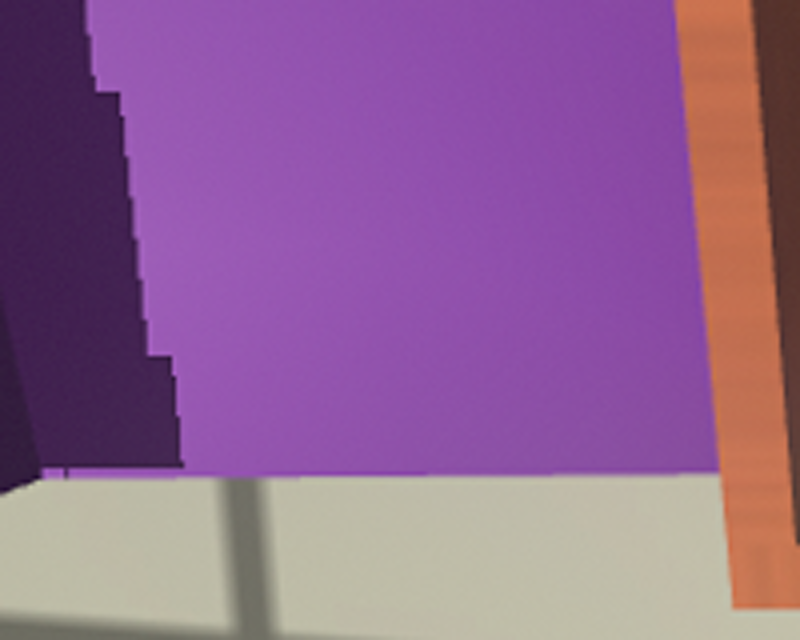

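View pics/s3.png

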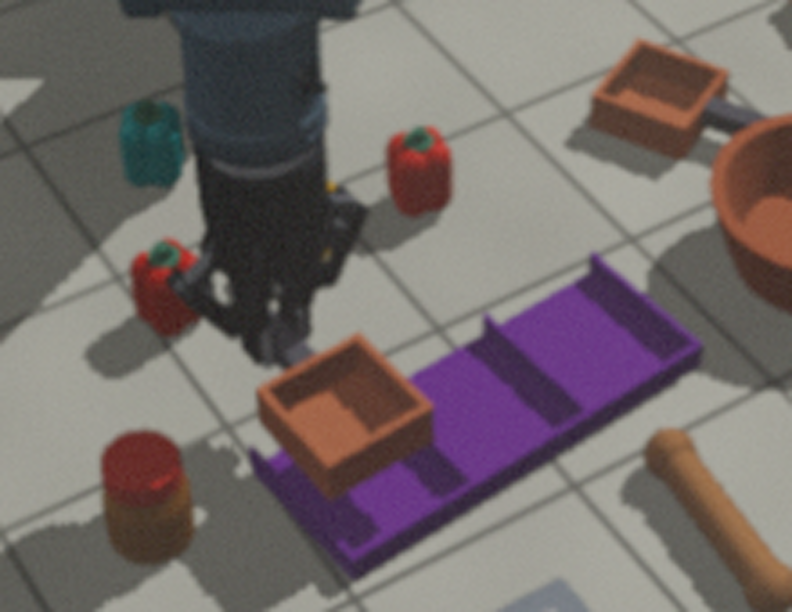

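```bash
python3 - <<'E'
from h import *
c=get_calibration("wrist");s,Rm=cur();print(s["tcp_pos"])
a=at(c,(10.5,219.5),.004); b=at(c,(175,218.3),.004)
v=a-b;ang=np.arctan2(v[1],v[0])-np.pi/2;print(a,"yaw",np.degrees(ang))
th=np.radians(5);X=np.array([np.cos(th),np.sin(th)]);Y=np.array([-X[1],X[0]])
o=a[:2]+X*.055-Y*.044;print("origin",o)
bay0=o-Y*.092
d=np.r_[bay0-s["tcp_pos"][:2],0]; print("bay0 in tool",(Rm.T@d).round(4),"need (-.071,*,0)")
E
```

```text
[ 0.57026232 -0.24020501  0.06083865]
[ 0.58102682 -0.09626194  0.004     ] yaw 5.445461197307473
origin [ 0.63965239 -0.13530095]
bay0 in tool [-0.0783  0.0002 -0.0065] need (-.071,*,0)
```

```bash
python3 -m crank '[[0,0,0,-0.6,0,-0.55,0],[0,0,0,0,1,0,0],[0,0,0,0,1,0,0],[0,0,0,0,0,0,0],[0,0,0,0,0,0,0]]';python3 - <<'E'
from h import *
im=camera("wrist");c=get_calibration("wrist"); crop(im,0,640,0,300,1.25,"w5.png")
rel([.5730,-.2359,.013],np.radians(-85))
im=camera("scene"); crop(im,180,400,190,360,3.6,"s5.png")
E
```

```text
clock: 5.2
tcp_pos: [0.5743, -0.2329, 0.038]
eef_rot: [-0.097, 2.179, -2.176]
ft_force: [-0.4, -0.1, -0.6]
opening: 0.0164
t 5.25 tcp [ 0.5747 -0.2332  0.0386] turn [0.001 0.    0.001] shift cur [0.19 2.56 0.25] shift final [0.19 2.56 0.25] q6 0.91 op 0.0167 F [ 0.6  0.1 -1.1]
```

View pics/w5.png

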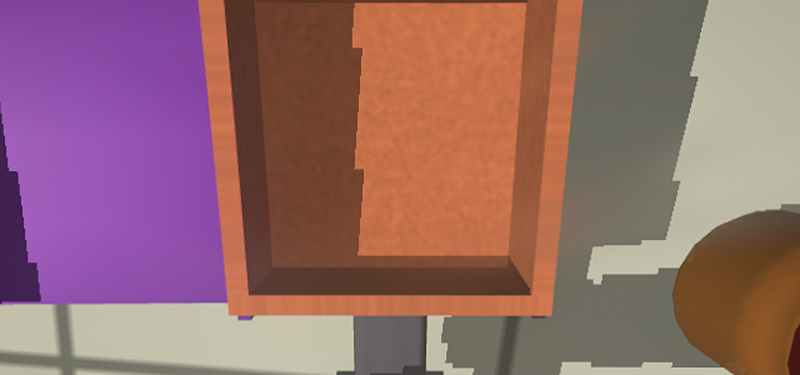

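View pics/s5.png

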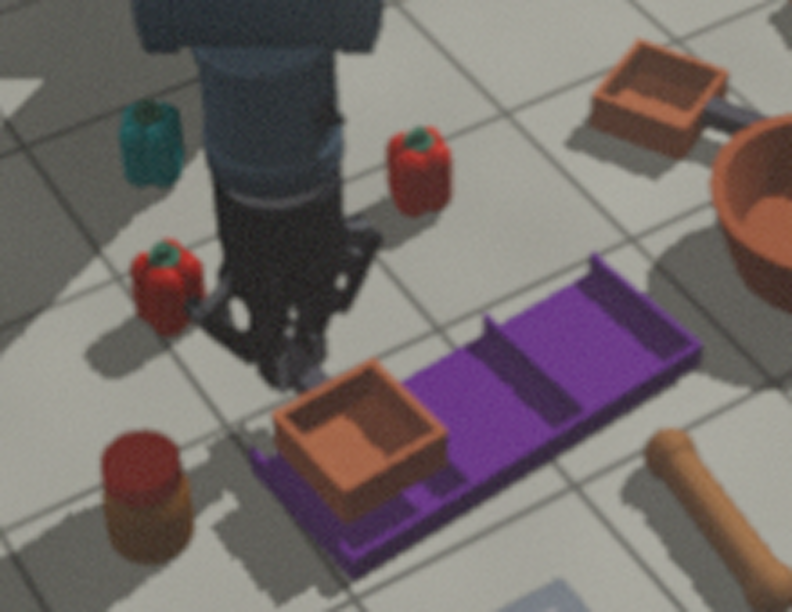

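```bash
python3 - <<'E'
from h import *
c=get_calibration("wrist");s,Rm=cur()
for p in[(196,254.5),(432,254)]: print((Rm.T@(at(c,p,.022)-s["tcp_pos"])).round(4))
E
python3 -m crank '[[0,0,0,0,1,0,0],[0,0,0,0,1,0,0],[0,0,0,0,0.4,0,0],[0,0,0,0,0.2,0,0],[0,0,0,0,0,0,0]]';python3 - <<'E'
from h import *
im=camera("wrist");cv2.imwrite("pics/w6.png",im[:,:,::-1])
rel([.5730,-.2359,.013],np.radians(-85))
E
```

```text
[-0.0195  0.0169 -0.0458]
[-0.0196  0.0169  0.0467]
clock: 5.8
tcp_pos: [0.5749, -0.2333, 0.0132]
eef_rot: [-0.096, 2.177, -2.176]
ft_force: [-1.3, 0.3, 1.1]
opening: 0.0169
t 5.85 tcp [ 0.575  -0.2333  0.0132] turn [-0.     0.001  0.   ] shift cur [0.22 0.02 0.24] shift final [0.22 0.02 0.24] q6 0.91 op 0.0165 F [-0.8  0.9  2.5]
```

View pics/w6.png

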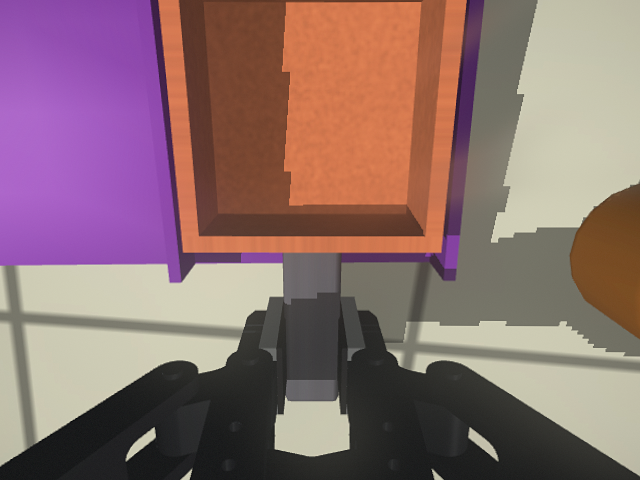

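```bash
python3 -m crank '[[0,0,0,0,0,0,0.4],[0,0,0,0,0,0,0.5],[0,0,0,0,-4,0,0.5],[0,0,0,0,-5,0,0.5],[0,0,0,0,-5,0,0.5]]';python3 - <<'E'
from h import *
im=camera("wrist");cv2.imwrite("pics/w7.png",im[:,:,::-1])
rel([.519,.161,.15],np.radians(-63.5))
E
```

```text
clock: 6.35
tcp_pos: [0.5743, -0.2329, 0.1537]
eef_rot: [-0.097, 2.179, -2.176]
ft_force: [1.3, -0.8, -0.1]
opening: 0.0427
t 6.4 tcp [ 0.5792 -0.2357  0.1645] turn [-0.01  -0.374 -0.009] shift cur [  2.52   1.1  -40.06] shift final [-12.31   1.45 -38.19] q6 0.91 op 0.0426 F [ 3.7 -1.   6.7]
```

View pics/w7.png

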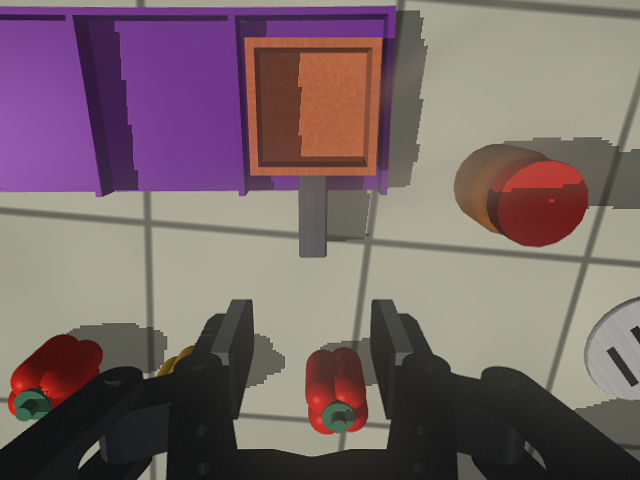

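```bash
python3 -m crank '[[0,-0.125,0,0,0,0,0.6],[0,-0.125,0,0,0,0,0.6],[0,-0.125,0,0,0,0,0.6],[0,0,0,-1.3,0,-4.2,0.6],[0,0,0,-1.3,0,-4.2,0.6]]';python3 -m crank '[[0,0,0,-1.3,0,-4.2,0.6],[0,0,0,-1.3,0,-4.2,0.6],[0,0,0,-1.3,0,-4.2,0.6],[0,0,0,-1.3,0,-4.2,0.6],[0,0,0,-1.3,0,-4.2,0.6]]';python3 -m crank '[[0,0,0,-1.3,0,-4.2,0.6],[0,0,0,-1.3,0,-4.2,0.6],[0,0,0,0,0,0,0.6],[0,0,0,0,0,0,0.6]]';python3 - <<'E'
from h import *
for i in range(3): im=camera("wrist")
cv2.imwrite("pics/w8.png",im[:,:,::-1])
rel([.519,.161,.15],np.radians(-63.5))
E
```

```text
clock: 6.9
tcp_pos: [0.5606, -0.1466, 0.1527]
eef_rot: [-0.46, 1.965, -1.965]
ft_force: [1.0, 1.0, 0.2]
opening: 0.0511
clock: 7.4
tcp_pos: [0.5247, 0.072, 0.153]
eef_rot: [-0.462, 1.964, -1.964]
ft_force: [0.4, -0.3, 0.8]
opening: 0.0511
clock: 7.8
tcp_pos: [0.5107, 0.158, 0.1529]
eef_rot: [-0.465, 1.962, -1.963]
ft_force: [0.5, -0.2, 0.3]
opening: 0.0508
t 7.95 tcp [0.5112 0.1561 0.153 ] turn [-0.    -0.001  0.   ] shift cur [-0.92  0.3  -0.1 ] shift final [-0.92  0.3  -0.1 ] q6 1.18 op 0.0511 F [-0.1 -0.8 -0.3]
```

View pics/w8.png

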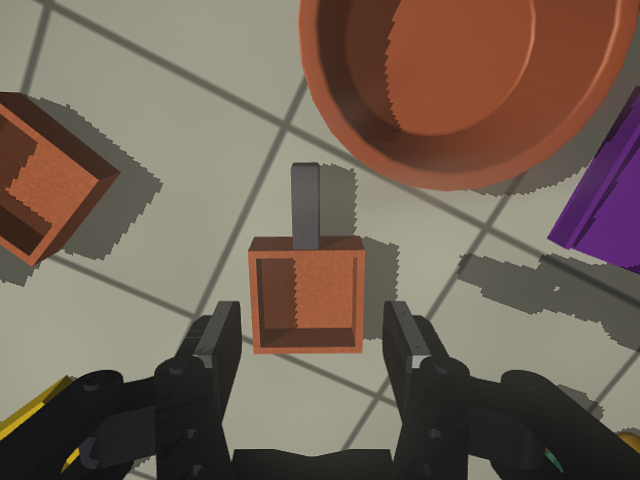

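```bash
cat >> h.py <<'E'
def dish(c,corners,base,end,z=.008):
    q=np.array([at(c,p,.032)[:2] for p in corners]);ct=q.mean(0)
    a=at(c,base,.03)[:2];b=at(c,end,.03)[:2];v=b-a;u=v/np.linalg.norm(v)
    m1=b-u*.026; m2=ct+.066*u
    print("ctr",ct.round(4),"len",np.linalg.norm(v).round(4),"ang",np.degrees(np.arctan2(v[1],v[0])).round(1),"ang ctr-end",np.degrees(np.arctan2(*(b-ct)[::-1])).round(1),"grip",m1.round(4),m2.round(4))
    m=(m1+m2)/2; rel([m[0],m[1],z],np.arctan2(v[1],v[0])+np.pi/2)
E
python3 - <<'E'
from h import *
dish(get_calibration("wrist"),[(249,251),(365,250),(362,352),(254,353)],(306,248),(305.5,163))
E
```

```text
ctr [0.4633 0.1358] len 0.0549 ang 26.5 ang ctr-end 27.0 grip [0.5234 0.1667] [0.5224 0.1652]
t 7.95 tcp [0.5112 0.1561 0.153 ] turn [-0.    -0.001  0.   ] shift cur [-1.48 14.5  -0.37] shift final [-1.48 14.5  -0.37] q6 1.18 op 0.0511 F [-0.1 -0.8 -0.3]
```

```bash
python3 -m crank '[[0,0,0,-1.4,4,-0.35,0.5],[0,0,0,0,4.5,0,0.5],[0,0,0,0,3.5,0,0.5],[0,0,0,0,2.2,0,0.5],[0,0,0,0,0,0,0.5]]'; python3 - <<'E'
from h import *
im=camera("wrist")
cv2.imwrite("pics/w9.png",im[:,:,::-1])
rel([.523,.1655,.008],np.radians(-63.5))
E
```

```text
clock: 8.45
tcp_pos: [0.5191, 0.1647, 0.0075]
eef_rot: [-0.468, 1.969, -1.967]
ft_force: [-0.9, 0.6, -0.6]
opening: 0.0428
t 8.5 tcp [0.5209 0.1651 0.0097] turn [ 0.001 -0.002  0.003] shift cur [-0.2   0.17  0.06] shift final [-0.2   0.17  0.06] q6 1.2 op 0.0427 F [-0.4 -0.2  0.1]
```

View pics/w9.png

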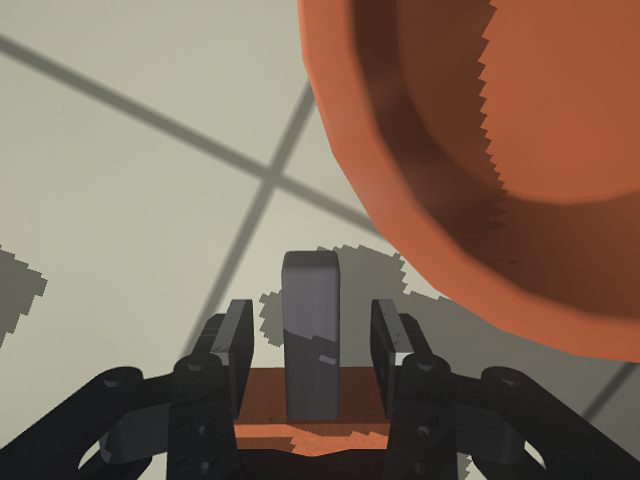

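```bash
python3 -m crank '[[0,0,0,0,0,0,0],[0,0,0,0,0,0,0],[0,0,0,0,0,0,0],[0,0,0,0,0,0,0],[0,0,0,0,0,0,0]]' 60;  python3 -m crank '[[0,0,0,0,-1,0,0],[0,0,0,0,-3,0,0],[0,0,0,0,-4,0,0],[0,0,0,0,-4,0,0],[0,0,0,0,-3,0,0]]'; python3 - <<'E'
from h import *
for i in range(2): im=camera("wrist")
cv2.imwrite("pics/w10.png",im[:,:,::-1])
th=np.radians(5);X=np.array([np.cos(th),np.sin(th)]);Y=np.array([-X[1],X[0]]);o=np.array([.6405,-.1355])
p=o-X*.066;rel([p[0],p[1],.15],np.radians(95))
E
```

```text
clock: 9.0
tcp_pos: [0.5238, 0.1664, 0.013]
eef_rot: [-0.459, 1.961, -1.963]
ft_force: [1.1, -3.0, 7.3]
opening: 0.0167
clock: 9.5
tcp_pos: [0.5221, 0.167, 0.1641]
eef_rot: [-0.461, 1.963, -1.963]
ft_force: [0.7, -0.0, -1.0]
opening: 0.0166
t 9.6 tcp [0.5248 0.1673 0.1668] turn [-0.001  0.376 -0.009] shift cur [ 9.33  1.69 29.83] shift final [-2.29  1.68 31.17] q6 1.2 op 0.0165 F [ 0.7 -0.1 -1.1]
```

View pics/w10.png

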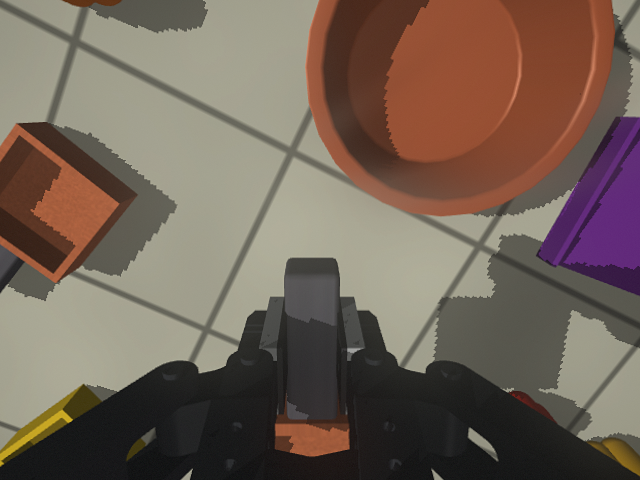

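```bash
python3 - <<'E'
from h import *
c=get_calibration("wrist");s,Rm=cur()
for z in(.012,.017,.02):print((Rm.T@(at(c,(312,258),s["tcp_pos"][2]+z)-s["tcp_pos"])).round(4))
E
```

```text
[-0.0285 -0.0117 -0.0004]
[-0.0303 -0.0167 -0.0004]
[-0.0314 -0.0197 -0.0004]
```

```bash
python3 -m crank '[[0,-0.146,0,0,0,0,0],[0,-0.146,0,0,0,0,0],[0,-0.146,0,0,0,0,0],[0,-0.146,0,0,0,0,0],[0,-0.146,0,0,0,0,0]]'; python3 -m crank '[[0,-0.146,0,0,0,0,0],[0,-0.146,0,0,0,0,0],[0,-0.146,0,0,0,0,0],[0,-0.146,0,0,0,0,0],[0,-0.146,0,0,0,0,0]]';python3 -m crank '[[0,-0.146,0,0,0,0,0],[0,-0.146,0,0,0,0,0],[0,-0.146,0,0,0,0,0],[0,-0.146,0,0,0,0,0],[0,-0.146,0,0,0,0,0]]';python3 -m crank '[[0,-0.146,0,0,0,0,0],[0,-0.146,0,0,0,0,0],[0,-0.146,0,0,0,0,0],[0,-0.14,0,0,0,0,0],[0,0,0,0,0,0,0]]'; python3 - <<'E'
from h import *
for i in range(2): im=camera("wrist")
rel([.5787,-.1409,.15],np.radians(95))
E
```

```text
clock: 10.1
tcp_pos: [0.5207, 0.1667, 0.1599]
eef_rot: [-1.012, 1.479, -1.477]
ft_force: [0.3, -0.5, -1.8]
opening: 0.0164
clock: 10.6
tcp_pos: [0.5206, 0.1667, 0.1599]
eef_rot: [-1.359, 0.943, -0.94]
ft_force: [0.5, 0.2, -1.5]
opening: 0.0168
clock: 11.1
tcp_pos: [0.5206, 0.1667, 0.1598]
eef_rot: [-1.538, 0.38, -0.376]
ft_force: [-0.4, -0.0, -1.9]
opening: 0.0167
clock: 11.6
tcp_pos: [0.5207, 0.1667, 0.16]
eef_rot: [-1.57, -0.069, 0.073]
ft_force: [1.0, -0.7, -2.0]
opening: 0.0163
t 11.7 tcp [0.5211 0.1666 0.1603] turn [-0.    -0.002 -0.002] shift cur [  3.11   1.02 -31.13] shift final [  3.06   1.03 -31.14] q6 -1.56 op 0.0164 F [ 0.5  0.5 -1.5]
```

```bash
python3 -m crank '[[0,0,0,0.5,0,-4.4,0],[0,0,0,0.5,0,-4.4,0],[0,0,0,0.5,0,-4.4,0],[0,0,0,0.5,0,-4.4,0],[0,0,0,0.5,0,-4.4,0]]';  python3 -m crank '[[0,0,0,0.5,0,-4.4,0],[0,0,0,0,2,-4.4,0],[0,0,0,0,4,0,0],[0,0,0,0,4,0,0],[0,0,0,0,0,0,0]]'; python3 - <<'E'
from h import *
for i in range(4): im=camera("wrist")
cv2.imwrite("pics/w11.png",im[:,:,::-1])
rel([.5787,-.1409,.017],np.radians(95))
im=camera("scene"); crop(im,180,400,190,360,3.6,"s6.png")
E
```

```text
clock: 12.2
tcp_pos: [0.5662, -0.0519, 0.1608]
eef_rot: [-1.569, -0.067, 0.068]
ft_force: [1.1, 0.3, -1.4]
opening: 0.0166
clock: 12.7
tcp_pos: [0.5739, -0.1358, 0.0546]
eef_rot: [-1.564, -0.058, 0.076]
ft_force: [-1.6, 1.1, -2.2]
opening: 0.0164
t 12.9 tcp [ 0.5809 -0.1379  0.0635] turn [0.002 0.002 0.003] shift cur [-0.26  4.65 -0.27] shift final [-0.24  4.65 -0.28] q6 -2.09 op 0.0166 F [ 0.2  0.  -1.2]
```

View pics/w11.png

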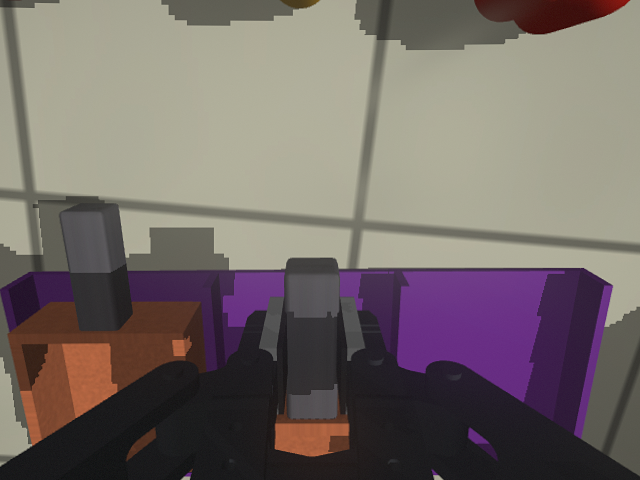

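View pics/s6.png

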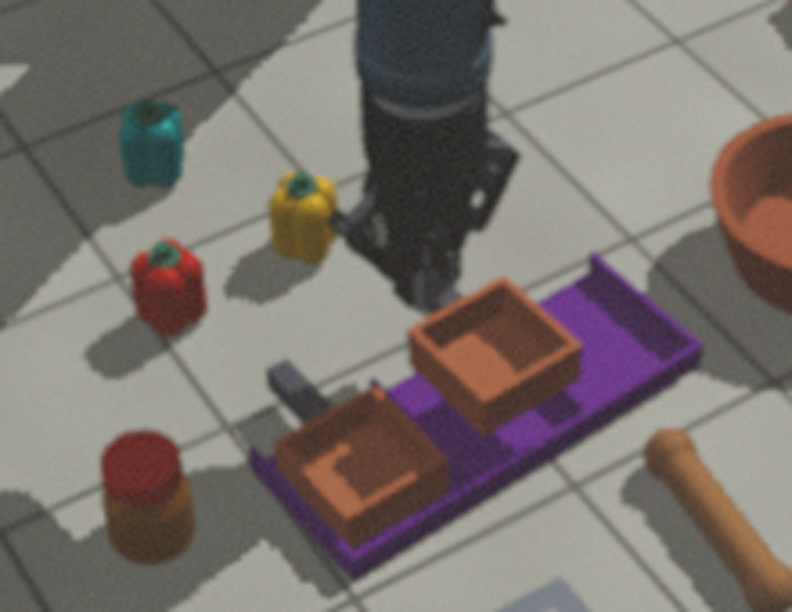

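```bash
python3 - <<'E'
from h import *
im=cv2.imread("pics/w11.png")[:,:,::-1]
crop(im,190,420,250,320,3.4,"w11c.png")
E
```

```text
(no output)
```

View pics/w11c.png

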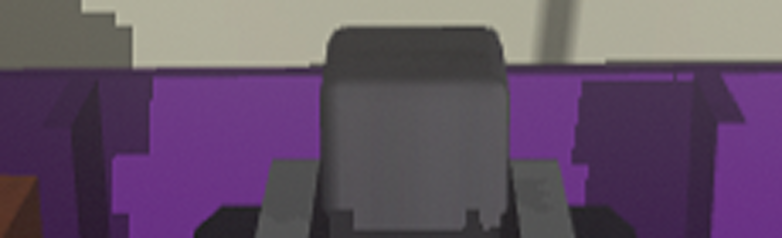

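```bash
python3 - <<'E'
from h import *
c=get_calibration("wrist");s,Rm=cur();print(s["tcp_pos"])
for p in[(211.2,286.8),(400.9,285.9)]: print((Rm.T@(at(c,p,.022)-s["tcp_pos"])).round(4))
for p in[(219.5,272),(395,270.5)]: print((Rm.T@(at(c,p,.004)-s["tcp_pos"])).round(4))
E
```

```text
[ 0.58117557 -0.13797801  0.06391465]
[ 0.0051  0.042  -0.0462]
[0.0046 0.0418 0.0419]
[ 0.0049  0.06   -0.046 ]
[0.0041 0.0598 0.0424]
```

```bash
python3 -m crank '[[0,0,0,-0.2,1.5,-0.2,0],[0,0,0,0,1.5,0,0],[0,0,0,0,1,0,0],[0,0,0,0,0.4,0,0],[0,0,0,0,0,0,0]]'; python3 - <<'E'
from h import *
for i in range(2): im=camera("wrist")
cv2.imwrite("pics/w12.png",im[:,:,::-1])
rel([.5787,-.1409,.017],np.radians(95))
im=camera("scene"); crop(im,180,400,190,360,3.6,"s7.png")
E
```

```text
clock: 13.45
tcp_pos: [0.5769, -0.1395, 0.0169]
eef_rot: [-1.569, -0.069, 0.071]
ft_force: [-1.2, -0.2, -0.3]
opening: 0.0164
t 13.55 tcp [ 0.5772 -0.1396  0.0167] turn [-0.     0.002 -0.001] shift cur [ 0.14 -0.03 -0.14] shift final [ 0.14 -0.03 -0.14] q6 -2.1 op 0.0165 F [-1.7  1.5  2.1]
```

View pics/s7.png

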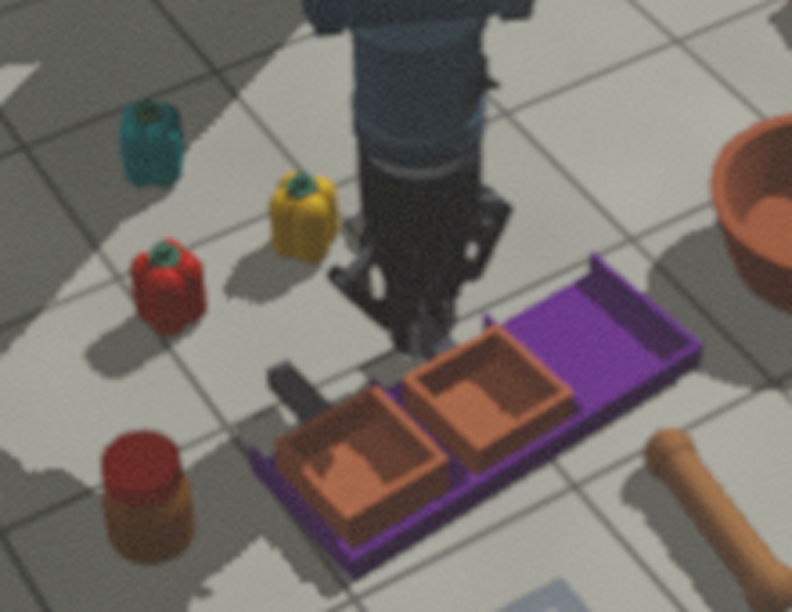

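```bash
python3 -m crank '[[0,0,0,0,0,0,0.4],[0,0,0,0,0,0,0.5],[0,0,0,0,-4,0,0.5],[0,0,0,0,-5,0,0.5],[0,0,0,0,-5,0,0.5]]'; python3 -m crank '[[0,0.123,0,0,0,0,0.6],[0,0.123,0,0,0,0,0.6],[0,0.123,0,0,0,0,0.6]]';python3 - <<'E'
from h import *
im=camera("wrist");cv2.imwrite("pics/w13.png",im[:,:,::-1])
rel([.3885,.3462,.15],np.radians(73.8))
im=camera("top"); crop(im,150,470,180,350,2.5,"t13.png")
E
```

```text
clock: 14.1
tcp_pos: [0.5768, -0.1394, 0.1578]
eef_rot: [-1.569, -0.069, 0.071]
ft_force: [0.3, 0.2, 0.3]
opening: 0.0428
clock: 14.4
tcp_pos: [0.5777, -0.1398, 0.1577]
eef_rot: [-1.56, 0.223, -0.225]
ft_force: [-0.5, 0.8, -0.3]
opening: 0.0509
t 14.45 tcp [ 0.5775 -0.1397  0.1573] turn [ 0.    -0.008  0.001] shift cur [-32.04   0.71  41.14] shift final [-31.71   0.73  41.39] q6 -1.72 op 0.0515 F [ 0.2 -0.8  0.3]
```

View pics/w13.png

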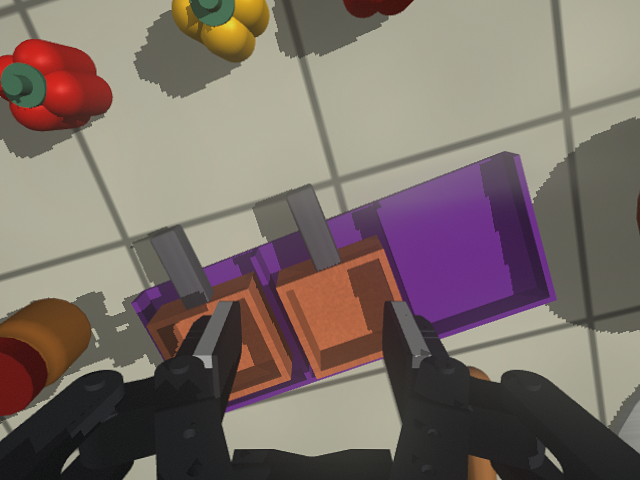

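View pics/t13.png

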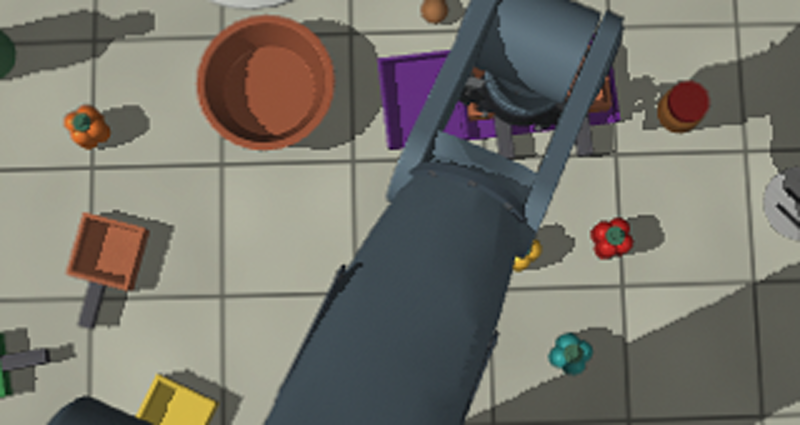

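```bash
python3 -m crank '[[0,0,0,-2.9,0,3.75,0.6],[0,0,0,-2.9,0,3.75,0.6],[0,0,0,-2.9,0,3.75,0.6],[0,0,0,-2.9,0,3.75,0.6],[0,0,0,-2.9,0,3.75,0.6]]'; python3 -m crank '[[0,0,0,-2.9,0,3.75,0.6],[0,0,0,-2.9,0,3.75,0.6],[0,0,0,-2.9,0,3.75,0.6],[0,0,0,-2.9,0,3.75,0.6],[0,0,0,-2.9,0,3.75,0.6]]';python3 -m crank '[[0,0,0,-1.5,0,3.5,0.6],[0,0,0,0,0,0,0.6],[0,0,0,0,0,0,0.6]]'; python3 - <<'E'
from h import *
for i in range(3): im=camera("wrist")
cv2.imwrite("pics/w14.png",im[:,:,::-1])
rel([.3885,.3462,.15],np.radians(73.8))
E
```

```text
clock: 15.0
tcp_pos: [0.4889, 0.0821, 0.157]
eef_rot: [-1.56, 0.217, -0.217]
ft_force: [1.4, 0.6, 0.2]
opening: 0.0514
clock: 15.5
tcp_pos: [0.4013, 0.3025, 0.1572]
eef_rot: [-1.56, 0.216, -0.217]
ft_force: [1.8, -0.1, 0.1]
opening: 0.0508
clock: 15.8
tcp_pos: [0.397, 0.3391, 0.1568]
eef_rot: [-1.561, 0.216, -0.216]
ft_force: [-0.2, 0.4, -0.2]
opening: 0.0508
t 15.95 tcp [0.3977 0.3376 0.1568] turn [ 0.001  0.003 -0.   ] shift cur [-1.12  0.68  0.58] shift final [-1.13  0.68  0.57] q6 -0.81 op 0.0512 F [-1.  -0.1  0.8]
```

View pics/w14.png

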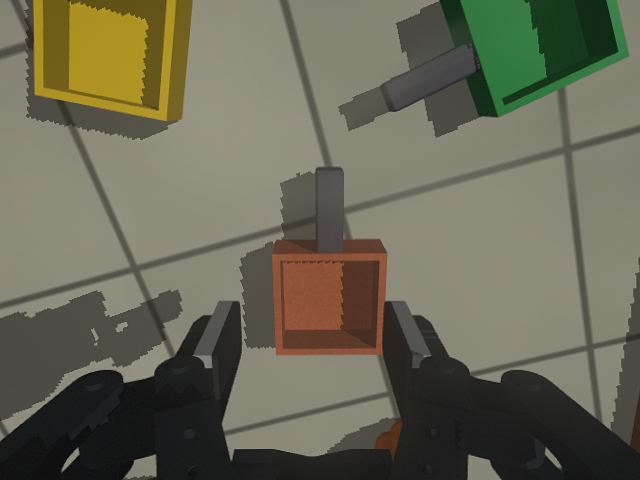

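```bash
python3 - <<'E'
from h import *
c=get_calibration("wrist")
dish(c,[(273,255),(386,253),(382,353),(277,355)],(329,251),(329.5,168),.010)
print(at(c,(385,98),.03))
E
```

```text
ctr [0.4545 0.3342] len 0.0547 ang 164.3 ang ctr-end 164.6 grip [0.3892 0.3521] [0.3909 0.352 ]
t 15.95 tcp [0.3977 0.3376 0.1568] turn [ 0.001 -0.006 -0.   ] shift cur [-1.13 14.68  1.19] shift final [-1.13 14.68  1.19] q6 -0.81 op 0.0512 F [-1.  -0.1  0.8]
[0.33350292 0.40168146 0.03      ]
```

```bash
python3 -m crank '[[0,0,0,-1.1,4,1.1,0.5],[0,0,0,0,4.5,0,0.5],[0,0,0,0,4,0,0.5],[0,0,0,0,2.2,0,0.5],[0,0,0,0,0,0,0.5]]'; python3 - <<'E'
from h import *
im=camera("wrist")
cv2.imwrite("pics/w15.png",im[:,:,::-1])
rel([.390,.352,.010],np.radians(74.2))
E
```

```text
clock: 16.45
tcp_pos: [0.3877, 0.3494, 0.0067]
eef_rot: [-1.564, 0.226, -0.216]
ft_force: [-0.9, -0.7, 0.7]
opening: 0.0427
t 16.5 tcp [0.3893 0.3505 0.0089] turn [ 0.003 -0.005 -0.003] shift cur [ 0.03 -0.11  0.16] shift final [ 0.03 -0.11  0.16] q6 -0.78 op 0.043 F [1.1 0.2 0.4]
```

View pics/w15.png

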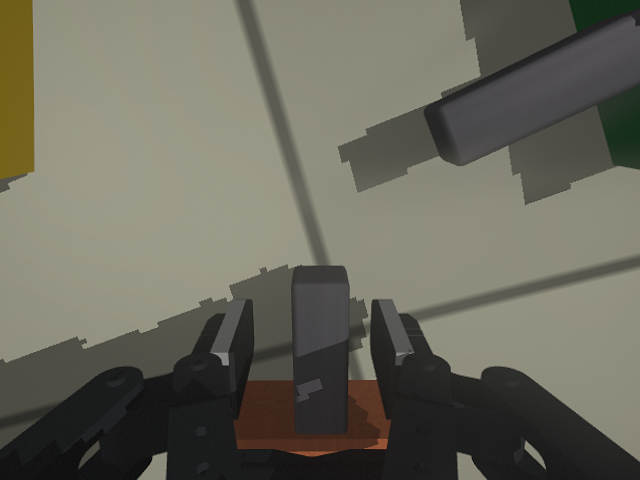

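```bash
python3 -m crank '[[0,0,0,0,0,0.25,0.3],[0,0,0,0,0,0,0],[0,0,0,0,0,0,0],[0,0,0,0,0,0,0],[0,0,0,0,0,0,0]]' 60;  python3 -m crank '[[0,0,0,0,-1,0,0],[0,0,0,0,-3,0,0],[0,0,0,0,-4,0,0],[0,0,0,0,-4,0,0],[0,0,0,0,-3,0,0]]'; python3 -m crank '[[0,-0.12,0,0,0,0,0],[0,-0.12,0,0,0,0,0],[0,-0.12,0,0,0,0,0],[0,0,0,0,0,0,0]]'; python3 - <<'E'
from h import *
for i in range(3): im=camera("wrist")
cv2.imwrite("pics/w16.png",im[:,:,::-1])
th=np.radians(5);X=np.array([np.cos(th),np.sin(th)]);Y=np.array([-X[1],X[0]]);o=np.array([.6405,-.1355])
p=o+Y*.092-X*.064;print(p);rel([p[0],p[1],.15],np.radians(95))
E
```

```text
clock: 17.0
tcp_pos: [0.3924, 0.3554, 0.012]
eef_rot: [-1.558, 0.216, -0.222]
ft_force: [0.9, -1.2, 7.9]
opening: 0.0167
clock: 17.5
tcp_pos: [0.3907, 0.3549, 0.1631]
eef_rot: [-1.558, 0.218, -0.221]
ft_force: [1.0, 0.3, -1.5]
opening: 0.0167
clock: 17.9
tcp_pos: [0.3901, 0.3545, 0.1605]
eef_rot: [-1.57, -0.064, 0.064]
ft_force: [0.6, 0.1, -2.1]
opening: 0.0166
[ 0.56872521 -0.04942806]
t 18.05 tcp [0.3903 0.3546 0.1602] turn [ 0.   -0.01 -0.  ] shift cur [ 14.66   1.01 -41.66] shift final [ 14.26   1.02 -41.8 ] q6 -1.14 op 0.0171 F [-0.4  0.4 -1.9]
```

View pics/w16.png

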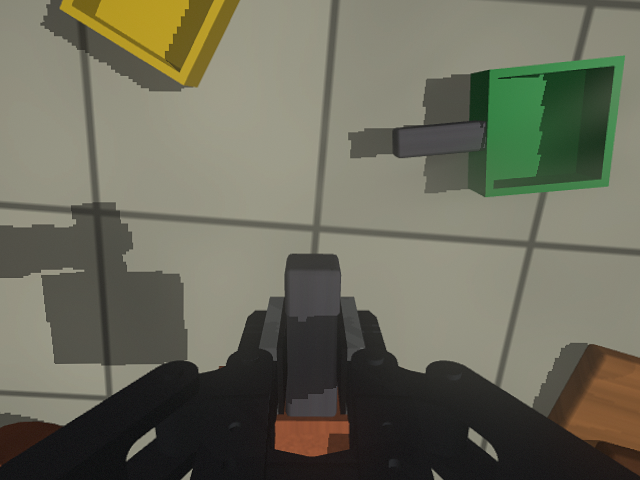

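```bash
python3 -m crank '[[0,-0.008,0,1.45,0,-4.17,0],[0,0,0,1.45,0,-4.17,0],[0,0,0,1.45,0,-4.17,0],[0,0,0,1.45,0,-4.17,0],[0,0,0,1.45,0,-4.17,0]]';  python3 -m crank '[[0,0,0,1.45,0,-4.17,0],[0,0,0,1.45,0,-4.17,0],[0,0,0,1.45,0,-4.17,0],[0,0,0,1.45,0,-4.17,0],[0,0,0,1.45,0,-4.17,0]]';  python3 -m crank '[[0,0,0,0,2,0,0],[0,0,0,0,4,0,0],[0,0,0,0,4,0,0],[0,0,0,0,0,0,0]]'; python3 - <<'E'
from h import *
for i in range(4): im=camera("wrist")
cv2.imwrite("pics/w17.png",im[:,:,::-1])
crop(im,190,420,250,320,3.4,"w17c.png")
rel([.5692,-.0494,.017],np.radians(95))
E
```

```text
clock: 18.55
tcp_pos: [0.4812, 0.1516, 0.1602]
eef_rot: [-1.57, -0.068, 0.068]
ft_force: [1.3, 1.0, -1.3]
opening: 0.0166
clock: 19.05
tcp_pos: [0.5718, -0.0499, 0.1601]
eef_rot: [-1.57, -0.067, 0.067]
ft_force: [0.4, 0.6, -1.4]
opening: 0.0168
clock: 19.45
tcp_pos: [0.5663, -0.0469, 0.0541]
eef_rot: [-1.566, -0.058, 0.077]
ft_force: [-1.9, 1.2, -2.2]
opening: 0.0165
t 19.65 tcp [ 0.5733 -0.0485  0.0625] turn [0.001 0.001 0.004] shift cur [-0.43  4.55 -0.05] shift final [-0.41  4.55 -0.05] q6 -1.95 op 0.0163 F [ 0.   0.9 -1.5]
```

View pics/w17.png

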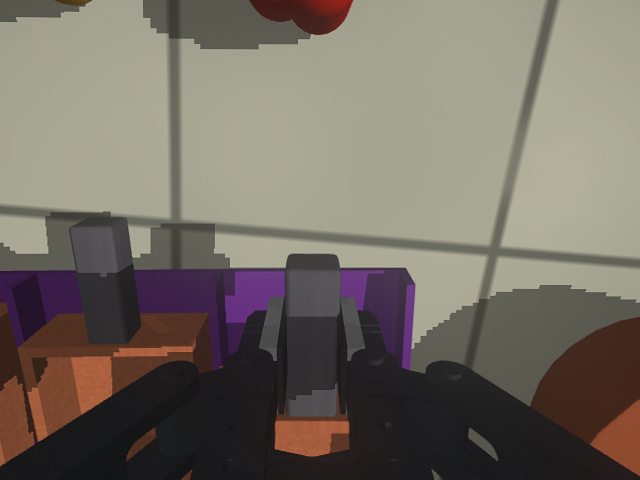

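View pics/w17c.png

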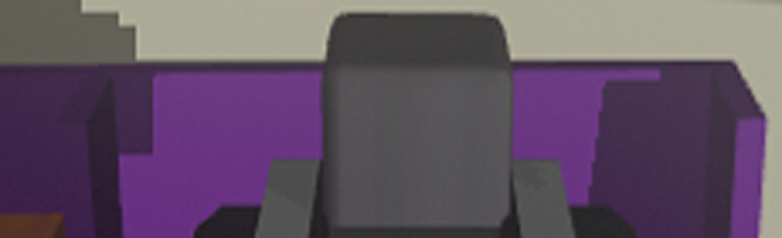

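```bash
python3 - <<'E'
from h import *
c=get_calibration("wrist");s,Rm=cur();print(s["tcp_pos"])
for p in[(216.5,285.9),(407,284.7)]: print((Rm.T@(at(c,p,.022)-s["tcp_pos"])).round(4))
E
```

```text
[ 0.57325486 -0.04851409  0.06252814]
[ 0.0041  0.0406 -0.0434]
[0.0035 0.0405 0.0443]
```

```bash
python3 -m crank '[[0,0,0,-0.15,1.5,0.05,0],[0,0,0,0,1.5,0,0],[0,0,0,0,1,0,0],[0,0,0,0,0.4,0,0],[0,0,0,0,0,0,0]]'; python3 - <<'E'
from h import *
for i in range(2): im=camera("wrist")
rel([.5692,-.0494,.016],np.radians(95))
E
python3 -m crank '[[0,0,0,0,0.1,0,0],[0,0,0,0,0,0,0.3],[0,0,0,0,0,0,0.5],[0,0,0,0,-4,0,0.5],[0,0,0,0,-5,0,0.5]]';python3 -m crank '[[0,0,0,0,-5,0,0.5],[0,0,0,0,-3,0,0.8],[0,0,0,0,0,0,1],[0,0,0,0,0,0,1]]'; python3 - <<'E'
from h import *
im=camera("wrist")
cv2.imwrite("pics/w18.png",im[:,:,::-1])
im=camera("scene"); crop(im,180,400,190,360,3.6,"s18.png")
rel([.5979+.003,.3517+.004,.2],np.radians(95))
E
```

```text
clock: 20.15
tcp_pos: [0.5697, -0.0478, 0.0162]
eef_rot: [-1.57, -0.069, 0.07]
ft_force: [-0.4, -0.5, 1.2]
opening: 0.0169
t 20.25 tcp [ 0.5699 -0.0479  0.0161] turn [ 0.     0.001 -0.   ] shift cur [-0.08  0.01 -0.15] shift final [-0.08  0.01 -0.15] q6 -1.95 op 0.0163 F [-1.9 -0.2  3.2]
clock: 20.75
tcp_pos: [0.5674, -0.0471, 0.1028]
eef_rot: [-1.567, -0.064, 0.074]
ft_force: [1.4, -0.7, -0.5]
opening: 0.0426
clock: 21.15
tcp_pos: [0.5702, -0.0478, 0.1854]
eef_rot: [-1.57, -0.07, 0.068]
ft_force: [0.3, 0.4, -0.8]
opening: 0.0836
t 21.25 tcp [ 0.5688 -0.0475  0.1831] turn [-0.001  0.001 -0.003] shift cur [ 6.74 -1.66 39.88] shift final [ 6.71 -1.69 39.88] q6 -1.95 op 0.0855 F [-0.2 -0.7 -1.1]
```

View pics/w18.png

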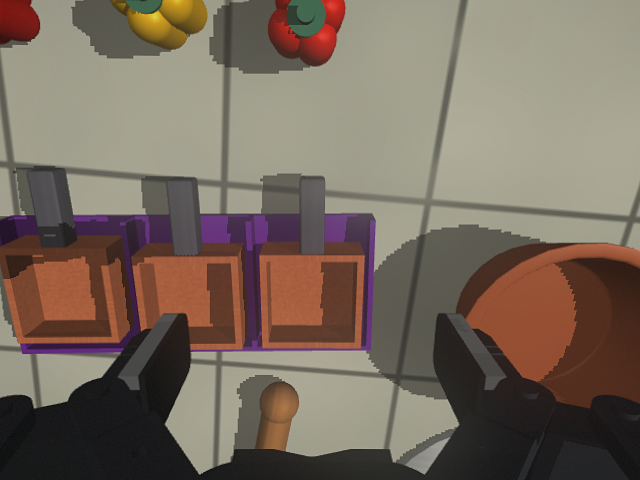

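View pics/s18.png

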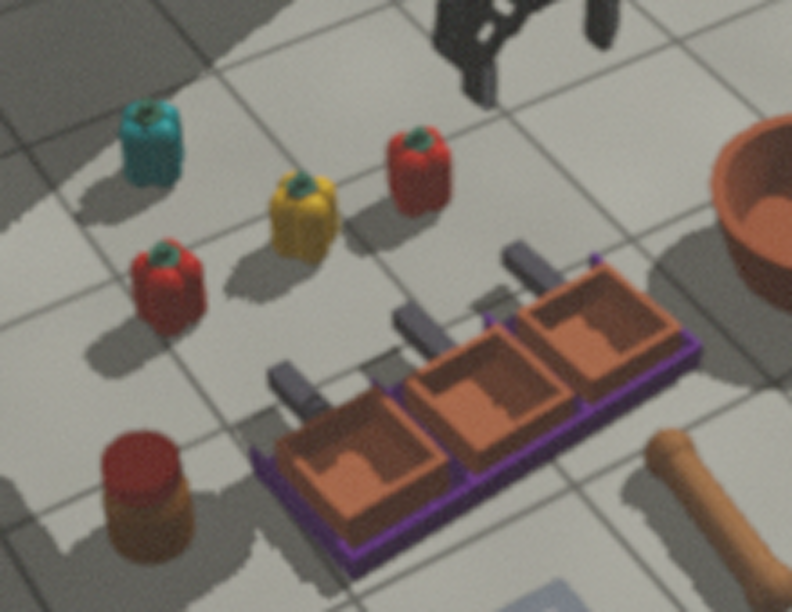

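```bash
python3 -m crank '[[0,0,0,-4,0,-1,1],[0,0,0,-4,0,-1,1],[0,0,0,-2,0,-1,1],[0,0,0,0,0,0,1],[0,0,0,0,0,0,1]]'; python3 - <<'E'
from h import *
for i in range(3): im=camera("wrist")
cv2.imwrite("pics/w19.png",im[:,:,::-1])
rel([.446,-.065,.15],np.radians(95))
E
```

```text
clock: 21.75
tcp_pos: [0.4724, -0.0864, 0.1839]
eef_rot: [-1.569, -0.067, 0.069]
ft_force: [1.0, 0.6, -0.0]
opening: 0.0852
t 21.9 tcp [ 0.4734 -0.0861  0.1845] turn [-0.001  0.001 -0.001] shift cur [-2.54  3.45  2.35] shift final [-2.54  3.45  2.34] q6 -2.09 op 0.0854 F [ 0.3 -0.1  0.5]
```

View pics/w19.png

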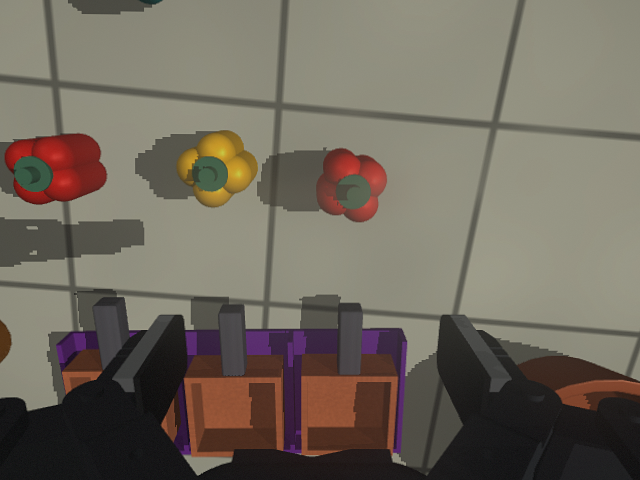

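```bash
python3 - <<'E'
from h import *
im=cv2.imread("pics/w19.png")[:,:,::-1]
crop(im,0,400,110,250,2,"w19a.png");crop(im,290,410,130,240,6,"w19b.png");crop(im,160,280,115,225,5,"w19c.png")
c=get_calibration("wrist")
for n,p in[("P1r",(352,188)),("y",(209,174)),("P2r",(32,175))]: print(n,at(c,p,.064).round(4))
E
```

```text
P1r [ 0.4447 -0.0632  0.064 ]
y [ 0.4438 -0.1512  0.064 ]
P2r [ 0.4542 -0.2573  0.064 ]
```

View pics/w19b.png

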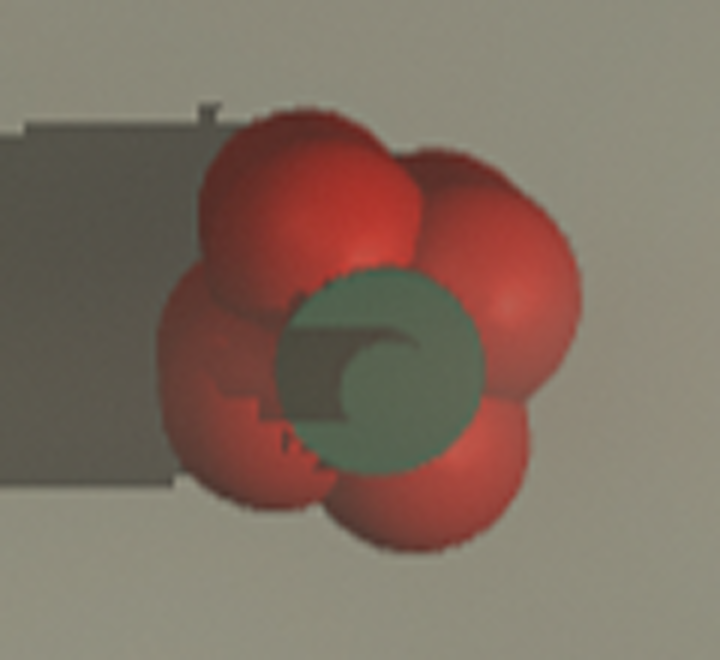

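View pics/w19c.png

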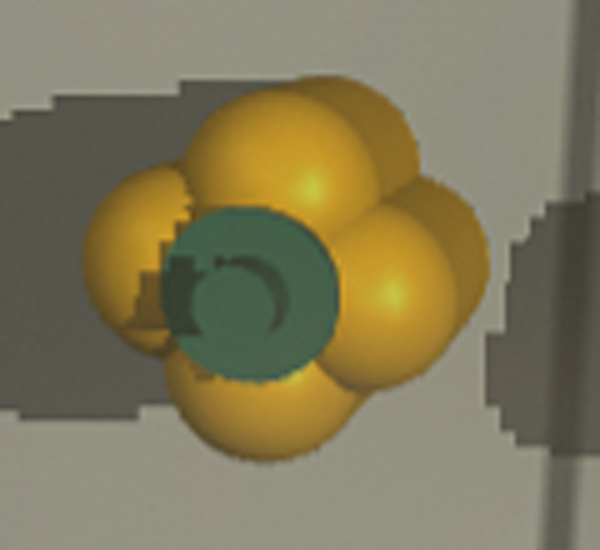

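```bash
python3 - <<'E'
from h import *
c=get_calibration("wrist");p=at(c,(353,191.5),.06);print(p)
s,Rm=cur();ps=np.arctan2(Rm[1,2],Rm[0,2]);rel([p[0],p[1],.1],ps-.38)
E
python3 -m crank '[[0,0.13,0,0,0,0,1],[0,0.13,0,0,0,0,1],[0,0.12,0,0,0,0,1]]'; python3 - <<'E'
from h import *
im=camera("wrist");c=get_calibration("wrist");cv2.imwrite("pics/w20.png",im[:,:,::-1])
rel([.446,-.063,.1],np.radians(73))
E
```

```text
[ 0.4475139  -0.06183212  0.06      ]
t 21.9 tcp [ 0.4734 -0.0861  0.1845] turn [-0.     0.38  -0.001] shift cur [-2.36  8.45  2.65] shift final [-3.18  8.45  1.58] q6 -2.09 op 0.0854 F [ 0.3 -0.1  0.5]
clock: 22.2
tcp_pos: [0.4735, -0.086, 0.1847]
eef_rot: [-1.558, 0.233, -0.232]
ft_force: [-0.3, -0.4, 0.2]
opening: 0.0854
t 22.25 tcp [ 0.4735 -0.086   0.1847] turn [-0.    -0.005 -0.   ] shift cur [-3.3   8.48  1.38] shift final [-3.3   8.47  1.4 ] q6 -1.7 op 0.0852 F [0.7 0.  0.4]
```

View pics/w20.png

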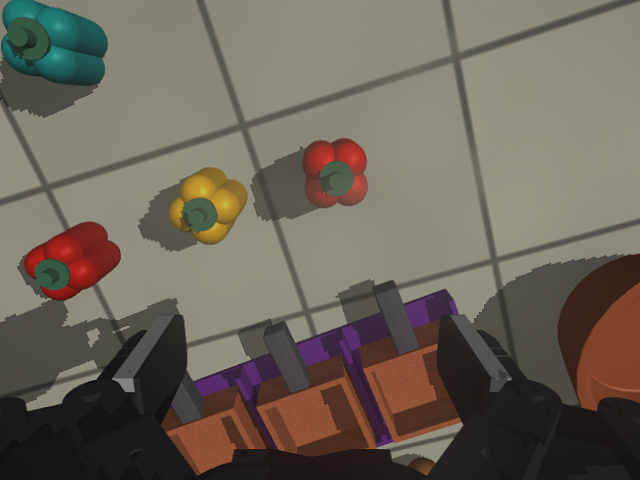

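```bash
python3 -m crank '[[0,0,0,-3.2,2,1.5,1],[0,0,0,0,3,0,1],[0,0,0,0,2,0,1],[0,0,0,0,0,0,1],[0,0,0,0,0,0,1]]'; python3 - <<'E'
from h import *
for i in range(2): im=camera("wrist")
c=get_calibration("wrist");cv2.imwrite("pics/w21.png",im[:,:,::-1])
rel([.446,-.063,.028],np.radians(73))
E
```

```text
clock: 22.75
tcp_pos: [0.4469, -0.0627, 0.1152]
eef_rot: [-1.559, 0.228, -0.227]
ft_force: [1.0, -1.6, 0.0]
opening: 0.0856
t 22.85 tcp [ 0.4478 -0.0632  0.1162] turn [0.    0.006 0.002] shift cur [-0.19  8.82 -0.03] shift final [-0.18  8.82 -0.03] q6 -1.68 op 0.0853 F [0.1 0.  0.7]
```

View pics/w21.png

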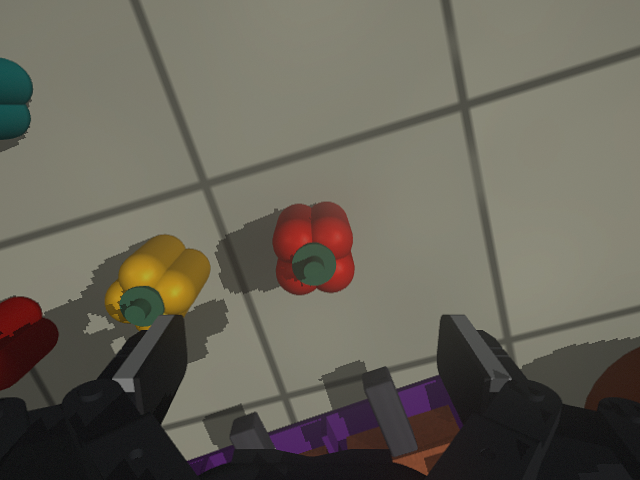

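```bash
python3 - <<'E'
from h import *
c=get_calibration("wrist");p=at(c,(313.5,265),.06);print(p);rel([p[0],p[1],.028],np.radians(73))
E
python3 -m crank '[[0,0,0,0,2,0,0.8],[0,0,0,0,3,0,0.8],[0,0,0,0,2.5,0,0.8],[0,0,0,0,1.2,0,0.8],[0,0,0,0,0,0,0.8]]'; python3 - <<'E'
from h import *
for i in range(2): im=camera("wrist")
cv2.imwrite("pics/w22.png",im[:,:,::-1])
rel([.446,-.063,.028],np.radians(73))
E
```

```text
[ 0.44791446 -0.06196398  0.06      ]
t 22.85 tcp [ 0.4478 -0.0632  0.1162] turn [0.    0.006 0.002] shift cur [-0.04  8.82  0.13] shift final [-0.02  8.82  0.13] q6 -1.68 op 0.0853 F [0.1 0.  0.7]
clock: 23.35
tcp_pos: [0.4461, -0.0627, 0.0275]
eef_rot: [-1.558, 0.23, -0.227]
ft_force: [-1.1, 0.8, -0.6]
opening: 0.068
t 23.45 tcp [ 0.4475 -0.0633  0.0291] turn [0.    0.005 0.001] shift cur [-0.16  0.11 -0.01] shift final [-0.16  0.11 -0.01] q6 -1.68 op 0.0683 F [ 0.4  0.  -0. ]
```

View pics/w22.png

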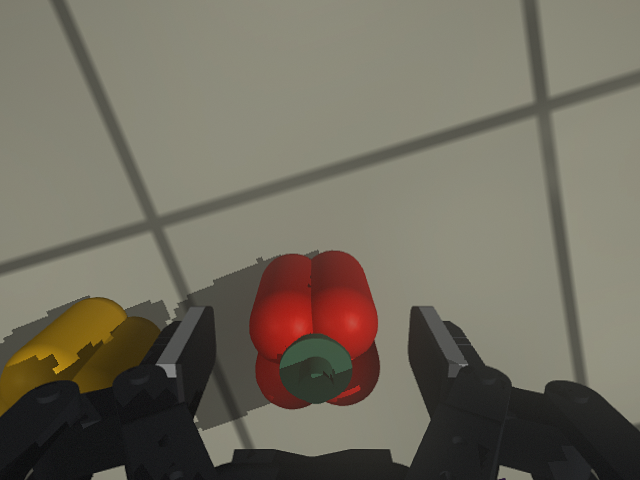

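Well centred. Close, lift.

```bash
python3 -m crank '[[0,0,0,0,0,0.05,0],[0,0,0,0,0,0,0],[0,0,0,0,0,0,0],[0,0,0,0,0,0,0],[0,0,0,0,0,0,0]]' 40; python3 -m crank '[[0,0,0,0,-1,0,0],[0,0,0,0,-4,0,0],[0,0,0,0,-4,0,0],[0,0,0,0,-2,0,0],[0,0,0,0,0,0,0]]'; python3 - <<'E'
from h import *
for i in range(2): im=camera("wrist")
cv2.imwrite("pics/w23.png",im[:,:,::-1])
rel([.6303,-.0427,.1],np.radians(73))
E
```

```text
clock: 23.95
tcp_pos: [0.448, -0.0629, 0.0296]
eef_rot: [-1.559, 0.227, -0.231]
ft_force: [-1.3, 0.9, 6.3]
opening: 0.0423
clock: 24.45
tcp_pos: [0.4494, -0.0634, 0.1424]
eef_rot: [-1.561, 0.223, -0.235]
ft_force: [0.2, 0.5, -0.3]
opening: 0.0422
t 24.55 tcp [ 0.4469 -0.0625  0.1387] turn [0.    0.005 0.002] shift cur [16.99  3.89  7.17] shift final [16.96  3.87  7.25] q6 -1.68 op 0.042 F [-1.2  0.4 -0.7]
```

View pics/w23.png

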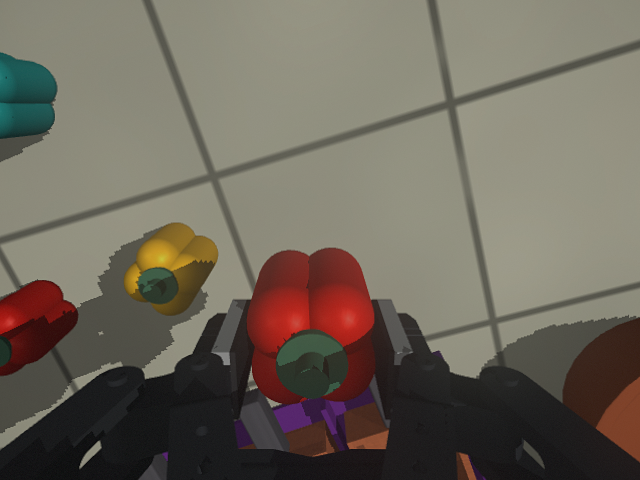

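```bash
python3 -m crank '[[0,0,0,4.25,0,1.8,0],[0,0,0,4.25,0,1.8,0],[0,0,0,4.25,0,1.8,0],[0,0,0,4.25,0,1.8,0],[0,0,0,0,0,0,0]]'; python3 -m crank '[[0,0,0,0,2,0,0],[0,0,0,0,2,0,0],[0,0,0,0,0,0,0]]';python3 - <<'E'
from h import *
for i in range(3): im=camera("wrist")
cv2.imwrite("pics/w24.png",im[:,:,::-1])
rel([.6303,-.0427,.039],np.radians(73))
im=camera("scene"); crop(im,180,400,170,340,3.6,"s24.png")
E
```

```text
clock: 25.05
tcp_pos: [0.6332, -0.0417, 0.1345]
eef_rot: [-1.558, 0.23, -0.227]
ft_force: [-0.8, -0.1, -0.8]
opening: 0.042
clock: 25.35
tcp_pos: [0.6262, -0.0415, 0.0929]
eef_rot: [-1.558, 0.237, -0.221]
ft_force: [-1.1, 0.5, -0.6]
opening: 0.0424
t 25.5 tcp [ 0.6299 -0.0424  0.0981] turn [ 0.     0.005 -0.001] shift cur [ 0.05  5.91 -0.01] shift final [ 0.05  5.91 -0.01] q6 -1.53 op 0.0421 F [ 1.1  0.2 -0.3]
```

View pics/w24.png

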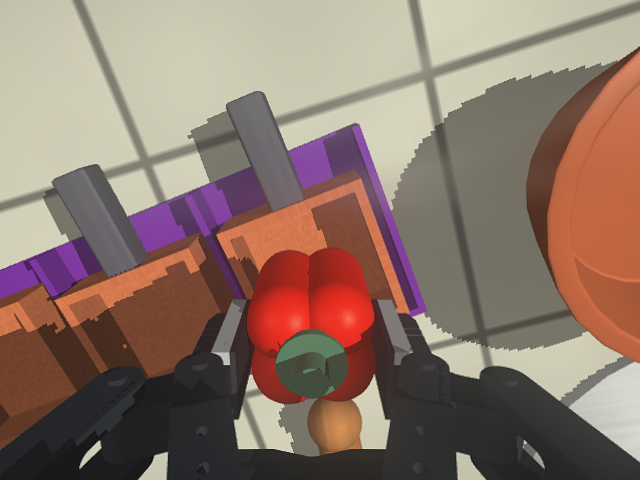

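View pics/s24.png

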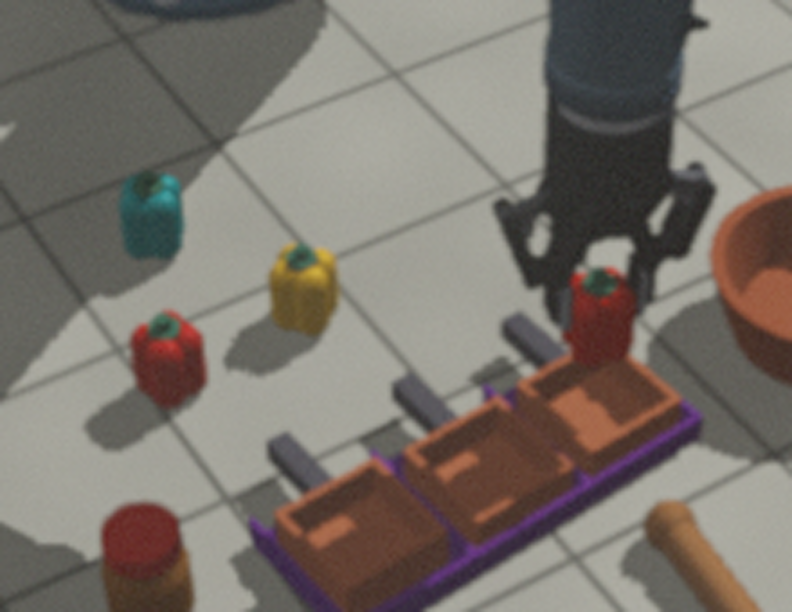

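```bash
python3 - <<'E'
from h import *
c=get_calibration("wrist");a=at(c,(362,173),.036)[:2];b=at(c,(217,232),.036)[:2];v=a-b;L=np.linalg.norm(v);u=v/L
m=(a+b)/2+.038*np.array([u[1],-u[0]]);print(L,np.degrees(np.arctan2(v[1],v[0])),m)
rel([m[0],m[1],.039],np.radians(73))
E
```

```text
0.07689378322182279 95.68092274937327 [ 0.63634553 -0.04081931]
t 25.55 tcp [ 0.6305 -0.0426  0.0989] turn [-0.     0.005  0.001] shift cur [0.51 5.99 0.34] shift final [0.51 5.99 0.34] q6 -1.53 op 0.0422 F [-0.2  0.3 -0.1]
```

```bash
python3 -m crank '[[0,0,0,0.35,1.5,0.2,0],[0,0,0,0,2,0,0],[0,0,0,0,1.5,0,0],[0,0,0,0,0.6,0,0],[0,0,0,0,0,0,0]]';python3 - <<'E'
from h import *
for i in range(3): im=camera("wrist")
cv2.imwrite("pics/w25.png",im[:,:,::-1])
rel([.6303,-.0427,.039],np.radians(73))
im=camera("scene"); crop(im,250,400,170,300,4.5,"s25.png")
E
```

```text
clock: 26.05
tcp_pos: [0.6333, -0.0412, 0.0406]
eef_rot: [-1.558, 0.231, -0.227]
ft_force: [0.1, 0.0, 0.2]
opening: 0.0419
t 26.2 tcp [ 0.6349 -0.0417  0.0429] turn [-0.     0.005  0.001] shift cur [-0.41  0.39 -0.23] shift final [-0.41  0.39 -0.23] q6 -1.53 op 0.0419 F [ 0.2 -0.1 -0.2]
```

View pics/w25.png

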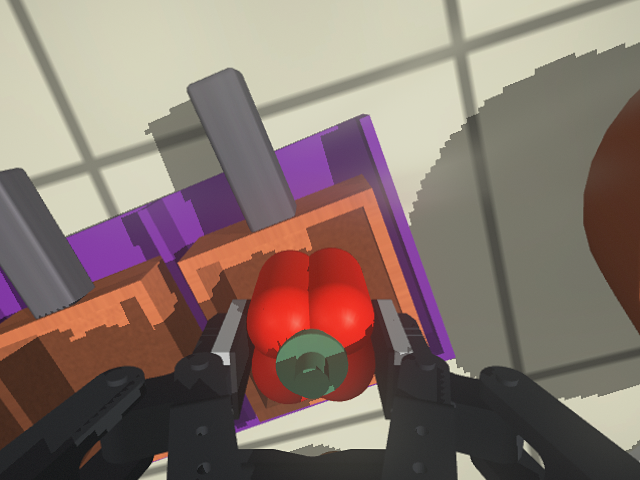

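View pics/s25.png

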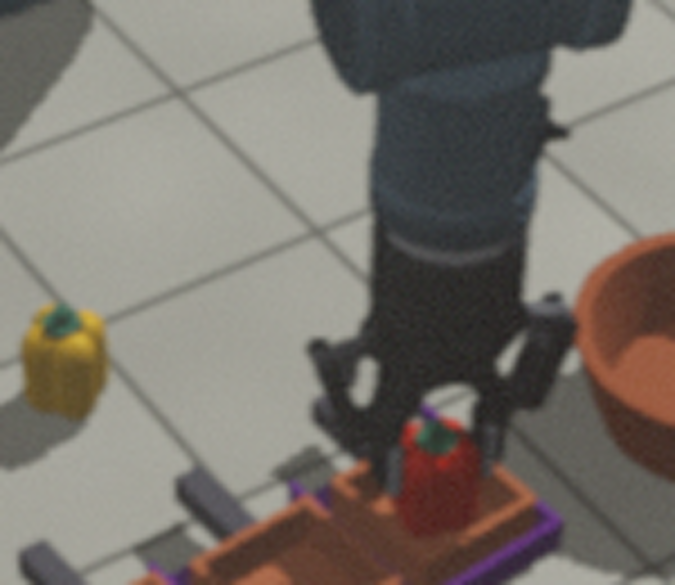

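```bash
python3 -m crank '[[0,0,0,0,0.3,0,0],[0,0,0,0,0.1,0,0],[0,0,0,0,0,0,0]]'; python3 -m crank '[[0,0,0,0,0,0,0.55],[0,0,0,0,0,0,0.65],[0,0,0,0,-1,0,0.65],[0,0,0,0,-4,0,0.7],[0,0,0,0,-5,0,0.8]]';python3 - <<'E'
from h import *
for i in range(2): im=camera("wrist")
cv2.imwrite("pics/w26.png",im[:,:,::-1])
rel([.446,-.153,.14],np.radians(47))
im=camera("scene"); crop(im,250,400,170,300,4.5,"s26.png")
E
```

```text
clock: 26.55
tcp_pos: [0.6345, -0.0416, 0.0387]
eef_rot: [-1.559, 0.228, -0.23]
ft_force: [-1.0, 0.1, 2.4]
opening: 0.0421
clock: 27.05
tcp_pos: [0.6321, -0.041, 0.1369]
eef_rot: [-1.558, 0.234, -0.225]
ft_force: [0.5, 0.3, 0.1]
opening: 0.0682
t 27.15 tcp [ 0.6393 -0.0426  0.1472] turn [-0.004  0.459  0.014] shift cur [-15.35   0.49 -16.13] shift final [ -6.61   0.72 -21.26] q6 -1.53 op 0.0682 F [ 1.3 -0.6  1.6]
```

View pics/w26.png

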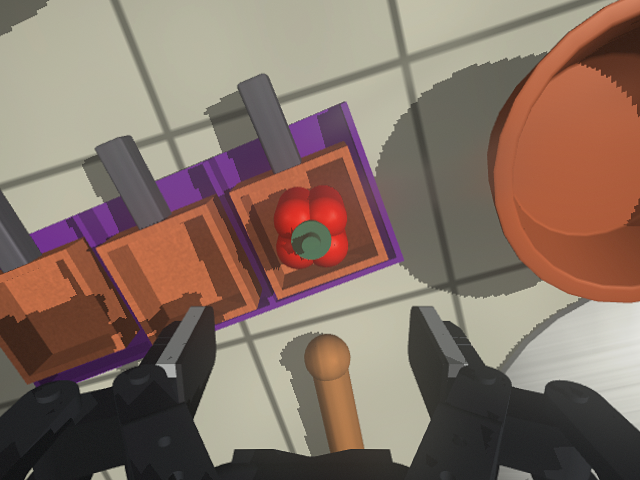

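View pics/s26.png

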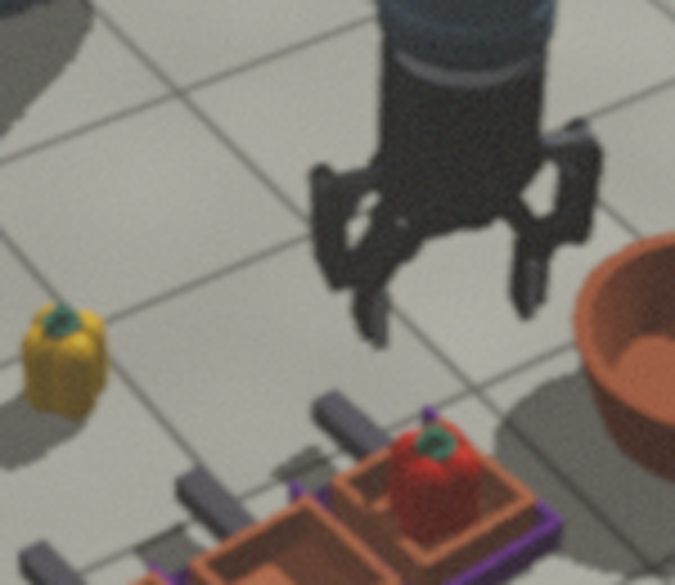

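```bash
python3 -m crank '[[0,0.148,0,0,0,0,0.8],[0,0.148,0,0,0,0,0.8],[0,0.148,0,0,-0.5,0,0.8],[0,0,0,-1,-1,-4,0.8],[0,0,0,-1,-1,-4,0.8]]'; python3 -m crank '[[0,0,0,-1,0,-4,0.8],[0,0,0,-1,0,-4,0.8],[0,0,0,0,0,-3.6,0.8],[0,0,0,0,0,0,0.8],[0,0,0,0,0,0,0.8]]';python3 - <<'E'
from h import *
for i in range(2): im=camera("wrist")
cv2.imwrite("pics/w27.png",im[:,:,::-1])
rel([.446,-.153,.14],np.radians(47))
E
```

```text
clock: 27.7
tcp_pos: [0.5643, -0.0871, 0.1619]
eef_rot: [-1.494, 0.576, -0.572]
ft_force: [-0.9, -0.9, 0.2]
opening: 0.0685
clock: 28.2
tcp_pos: [0.4724, -0.1603, 0.1628]
eef_rot: [-1.492, 0.577, -0.577]
ft_force: [-0.1, 1.1, -0.0]
opening: 0.068
t 28.3 tcp [ 0.4733 -0.1595  0.1629] turn [-0.     0.015 -0.   ] shift cur [-2.46  2.29 -1.35] shift final [-2.44  2.29 -1.39] q6 -1.4 op 0.0681 F [ 0.2 -0.2  0.4]
```

View pics/w27.png

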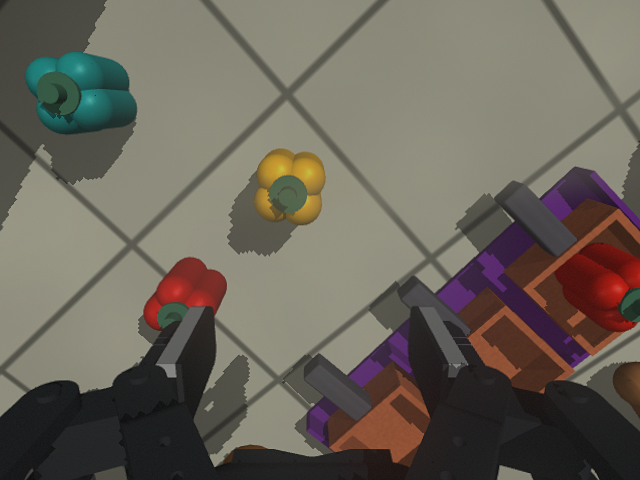

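```bash
python3 - <<'E'
from h import *
c=get_calibration("wrist");p=at(c,(289,194),.06);print(p, at(c,(174,318),.06))
rel([p[0],p[1],.028],np.radians(46))
E
```

```text
[ 0.44491184 -0.15109586  0.06      ] [ 0.45430856 -0.25923082  0.06      ]
t 28.3 tcp [ 0.4733 -0.1595  0.1629] turn [-0.     0.032 -0.   ] shift cur [-2.66 13.49 -1.29] shift final [-2.63 13.49 -1.37] q6 -1.4 op 0.0681 F [ 0.2 -0.2  0.4]
```

```bash
python3 -m crank '[[0,0,0,-2.6,2,-1.25,0.8],[0,0,0,0,4,0,0.8],[0,0,0,0,2.5,0,0.8],[0,0,0,0,0,0,0.8],[0,0,0,0,0,0,0.8]]'; python3 - <<'E'
from h import *
for i in range(2): im=camera("wrist")
c=get_calibration("wrist");cv2.imwrite("pics/w28.png",im[:,:,::-1])
rel([.445,-.151,.028],np.radians(46))
E
```

```text
clock: 28.8
tcp_pos: [0.4458, -0.1511, 0.0782]
eef_rot: [-1.493, 0.575, -0.574]
ft_force: [1.3, 0.3, 0.0]
opening: 0.0682
t 28.9 tcp [ 0.4468 -0.1521  0.0795] turn [-0.     0.033  0.002] shift cur [-0.22  5.15 -0.04] shift final [-0.21  5.15 -0.05] q6 -1.42 op 0.068 F [ 0.9  0.3 -0.2]
```

View pics/w28.png

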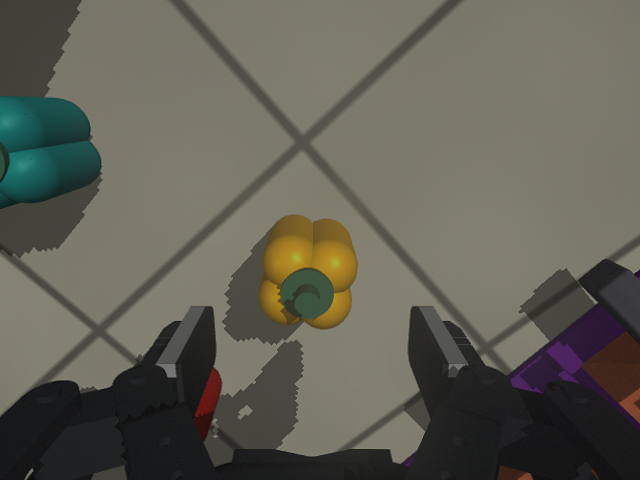

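```bash
python3 -m crank '[[0,0.07,0,0,1.5,-0.2,0.8],[0,0,0,0,2.5,0,0.8],[0,0,0,0,1.1,0,0.8],[0,0,0,0,0,0,0.8],[0,0,0,0,0,0,0]]' 40; python3 -m crank '[[0,0,0,0,0,0,0],[0,0,0,0,0,0,0],[0,0,0,0,0,0,0],[0,0,0,0,0,0,0],[0,0,0,0,0,0,0]]'; python3 -m crank '[[0,0,0,0,-1,0,0],[0,0,0,0,-4,0,0],[0,0,0,0,-4,0,0],[0,0,0,0,-3,0,0],[0,0,0,0,0,0,0]]'; python3 - <<'E'
from h import *
for i in range(2): im=camera("wrist")
cv2.imwrite("pics/w29.png",im[:,:,::-1])
s,Rm=cur();ps=np.arctan2(Rm[1,2],Rm[0,2])
rel([.642,-.1335,.14],ps)
E
```

```text
clock: 29.4
tcp_pos: [0.4447, -0.1536, 0.0279]
eef_rot: [-1.478, 0.629, -0.63]
ft_force: [0.4, 0.2, 0.3]
opening: 0.0551
clock: 29.9
tcp_pos: [0.4452, -0.1539, 0.0285]
eef_rot: [-1.478, 0.627, -0.632]
ft_force: [0.2, 1.0, 6.7]
opening: 0.0417
clock: 30.4
tcp_pos: [0.4468, -0.1549, 0.1524]
eef_rot: [-1.479, 0.622, -0.637]
ft_force: [0.4, -0.6, -1.0]
opening: 0.0419
t 30.5 tcp [ 0.4442 -0.1533  0.1479] turn [-0.    -0.     0.002] shift cur [12.27  0.82 15.64] shift final [12.27  0.79 15.64] q6 -1.35 op 0.0418 F [ 0.2  0.5 -1.6]
```

View pics/w29.png

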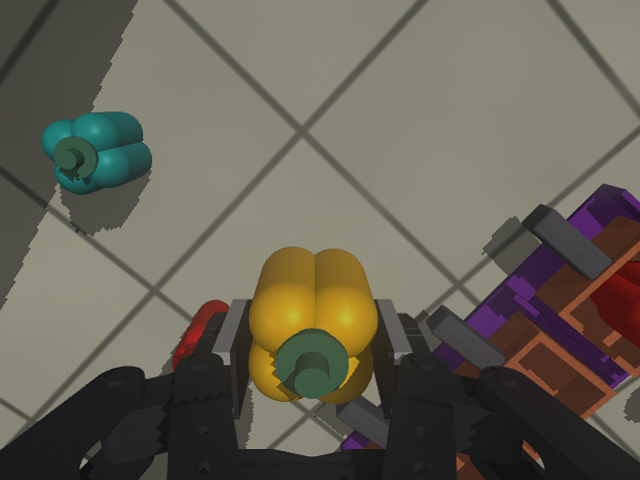

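```bash
python3 -m crank '[[0,0,0,2.45,0,3.13,0],[0,0,0,2.45,0,3.13,0],[0,0,0,2.45,0,3.13,0],[0,0,0,2.45,0,3.13,0],[0,0,0,2.45,0,3.13,0]]'; python3 -m crank '[[0,0,0,0,2,0,0],[0,0,0,0,2,0,0],[0,0,0,0,0,0,0],[0,0,0,0,0,0,0]]';python3 - <<'E'
from h import *
for i in range(3): im=camera("wrist")
cv2.imwrite("pics/w30.png",im[:,:,::-1])
s,Rm=cur();ps=np.arctan2(Rm[1,2],Rm[0,2])
rel([.642,-.1335,.039],ps)
E
```

```text
clock: 31.0
tcp_pos: [0.6418, -0.1323, 0.1443]
eef_rot: [-1.478, 0.633, -0.626]
ft_force: [-0.1, -1.4, -1.3]
opening: 0.0421
clock: 31.4
tcp_pos: [0.6403, -0.1327, 0.1052]
eef_rot: [-1.478, 0.633, -0.627]
ft_force: [0.4, -0.2, -0.6]
opening: 0.0418
t 31.55 tcp [ 0.6421 -0.1335  0.1081] turn [-0.001 -0.     0.001] shift cur [-0.02  6.91 -0.01] shift final [-0.01  6.91 -0.01] q6 -1.15 op 0.0421 F [ 0.3 -0.4 -0.8]
```

View pics/w30.png

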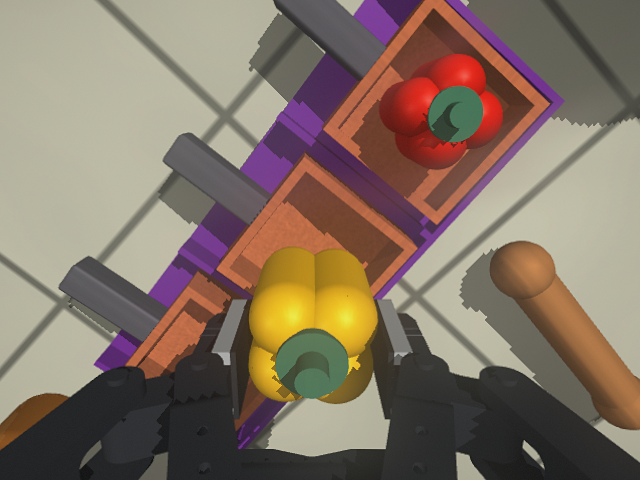

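```bash
python3 - <<'E'
from h import *
c=get_calibration("wrist");q=[at(c,p,.036)[:2] for p in[(216,281),(308,154),(418,245)]]
print(np.linalg.norm(q[0]-q[1]),np.linalg.norm(q[1]-q[2]));m=(q[0]+q[2])/2;print(m)
s,Rm=cur();ps=np.arctan2(Rm[1,2],Rm[0,2]);rel([m[0],m[1],.039],ps)
E
```

```text
0.08385499693501873 0.07440684325946566
[ 0.6470638  -0.13522283]
t 31.55 tcp [ 0.6421 -0.1335  0.1081] turn [-0.001 -0.     0.001] shift cur [0.45 6.91 0.23] shift final [0.46 6.91 0.24] q6 -1.15 op 0.0421 F [ 0.3 -0.4 -0.8]
```

```bash
python3 -m crank '[[0,0,0,0.2,1.5,0.1,0],[0,0,0,0,3,0,0],[0,0,0,0,1.5,0,0],[0,0,0,0,0.6,0,0],[0,0,0,0,0.2,0,0]]';python3 -m crank '[[0,0,0,0,0.1,0,0],[0,0,0,0,0,0,0],[0,0,0,0,0,0,0]]'; python3 - <<'E'
from h import *
for i in range(1): im=camera("wrist")
cv2.imwrite("pics/w31.png",im[:,:,::-1])
rel([.642,-.1335,.039],np.radians(43.5))
im=camera("scene"); crop(im,200,350,190,320,4.5,"s31.png")
E
```

```text
clock: 32.05
tcp_pos: [0.6434, -0.1338, 0.0381]
eef_rot: [-1.477, 0.631, -0.629]
ft_force: [0.5, 0.3, -0.8]
opening: 0.0418
clock: 32.35
tcp_pos: [0.6445, -0.1342, 0.0391]
eef_rot: [-1.477, 0.628, -0.631]
ft_force: [-0.1, 0.0, -1.3]
opening: 0.0423
t 32.4 tcp [ 0.6444 -0.1342  0.039 ] turn [-0.001  0.006  0.001] shift cur [-0.22  0.   -0.13] shift final [-0.22  0.   -0.13] q6 -1.15 op 0.0418 F [-0.4  0.1 -0.8]
```

View pics/s31.png

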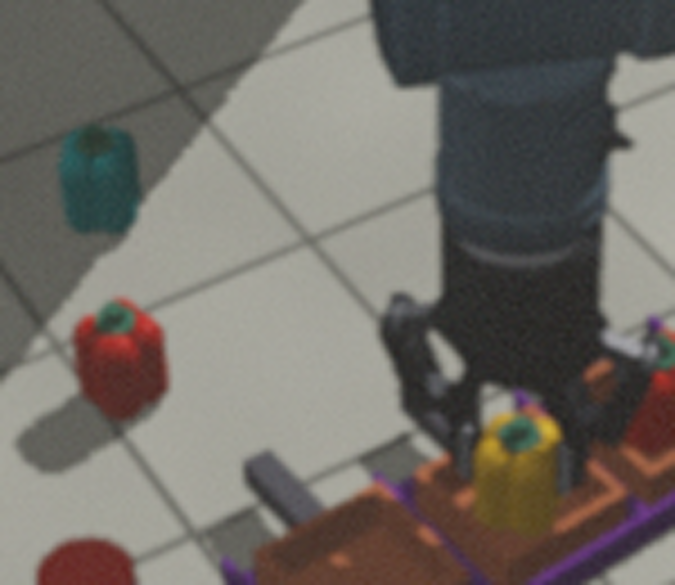

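```bash
python3 -m crank '[[0,0,0,0,0.2,0,0],[0,0,0,0,0,0,0],[0,0,0,0,0,0,0.55],[0,0,0,0,0,0,0.65],[0,0,0,0,-1,0,0.65]]'; python3 -m crank '[[0,0,0,0,-3,0,0.65],[0,0,0,0,-4,0,0.8],[0,0,0,0,-4,0,0.8],[0,0,0,0,0,0,0.8]]';python3 - <<'E'
from h import *
for i in range(2): im=camera("wrist")
cv2.imwrite("pics/w32.png",im[:,:,::-1])
rel([.4542,-.2592,.15],np.radians(73))
E
```

```text
clock: 32.95
tcp_pos: [0.6425, -0.1335, 0.0447]
eef_rot: [-1.478, 0.632, -0.627]
ft_force: [-0.8, 0.0, -0.3]
opening: 0.0557
clock: 33.35
tcp_pos: [0.648, -0.1355, 0.1644]
eef_rot: [-1.477, 0.619, -0.64]
ft_force: [0.8, -1.1, 1.3]
opening: 0.0682
t 33.45 tcp [ 0.6447 -0.1343  0.1582] turn [-0.001 -0.509  0.004] shift cur [ -4.19   0.77 -22.4 ] shift final [-14.57   0.82 -17.51] q6 -1.15 op 0.0681 F [-1.  -1.2 -0.4]
```

View pics/w32.png

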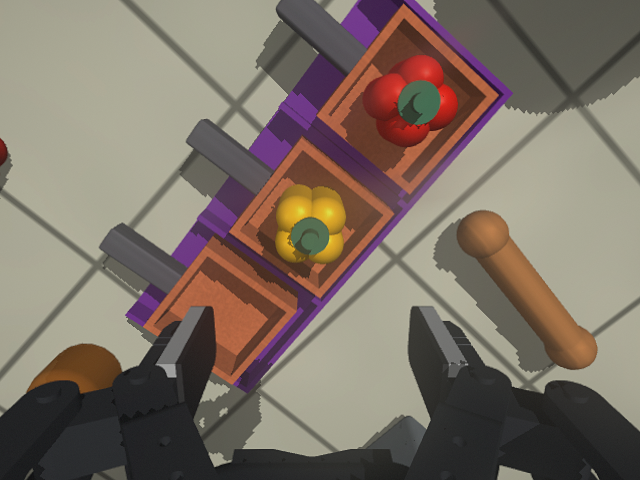

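```bash
python3 -m crank '[[0,0,0,-0.5,0,-4,0.8],[0,0,0,-0.5,0,-4,0.8],[0,0,0,-0.5,0,-4,0.8],[0,0,0,-0.5,0,-4,0.8],[0,0,0,0,0,-4,0.8]]'; python3 -m crank '[[0,0,0,0,0,-2.4,0.8],[0,0,0,0,0,0,0.8],[0,0,0,0,0,0,0.8]]';python3 - <<'E'
from h import *
for i in range(2): im=camera("wrist")
cv2.imwrite("pics/w33.png",im[:,:,::-1])
rel([.4542,-.2592,.15],np.radians(73))
E
```

```text
clock: 33.95
tcp_pos: [0.4831, -0.2575, 0.1541]
eef_rot: [-1.476, 0.632, -0.626]
ft_force: [-0.6, -1.1, 0.5]
opening: 0.0684
clock: 34.25
tcp_pos: [0.4676, -0.2743, 0.1549]
eef_rot: [-1.476, 0.633, -0.629]
ft_force: [-0.2, -0.5, -0.1]
opening: 0.0682
t 34.35 tcp [ 0.4686 -0.2737  0.1553] turn [-0.001 -0.509 -0.001] shift cur [-2.04  0.53 -0.03] shift final [-1.8   0.53  0.97] q6 -1.51 op 0.0683 F [0.5 0.3 0.2]
```

View pics/w33.png

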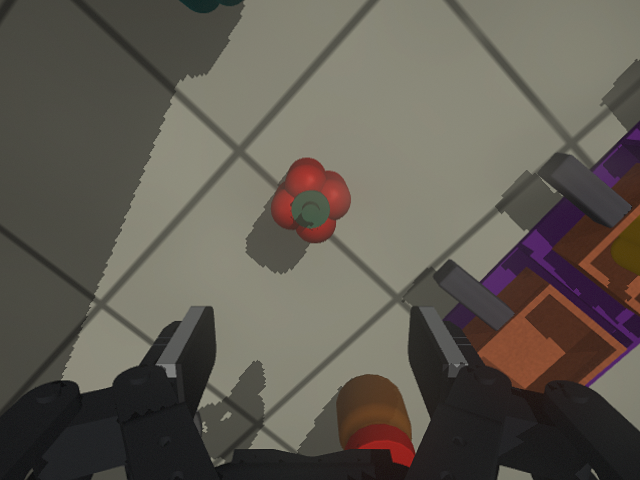

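```bash
python3 -m crank '[[0,0.125,0,0,0,0,0.8],[0,0.125,0,0,0,0,0.8],[0,0.125,0,0,0,0,0.8],[0,0.125,0,0,0,0,0.8],[0,0,0,0,0,0,0.8]]';python3 - <<'E'
from h import *
for i in range(2): im=camera("wrist")
cv2.imwrite("pics/w34.png",im[:,:,::-1])
s,Rm=cur();ps=np.arctan2(Rm[1,2],Rm[0,2]);rel([.4542,-.2592,.028],ps)
E
```

```text
clock: 34.85
tcp_pos: [0.4691, -0.2735, 0.1557]
eef_rot: [-1.323, 1.012, -1.011]
ft_force: [0.9, -0.2, 0.0]
opening: 0.0682
t 34.95 tcp [ 0.4689 -0.2739  0.1558] turn [ 0. -0. -0.] shift cur [-1.8  12.78 -1.02] shift final [-1.8  12.78 -1.02] q6 -1.02 op 0.0683 F [ 0.3 -0.4 -0. ]
```

View pics/w34.png

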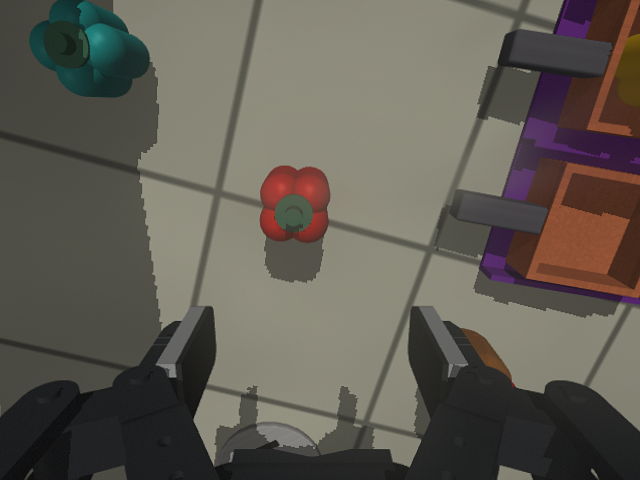

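```bash
python3 - <<'E'
from h import *
c=get_calibration("wrist");p=at(c,(293.5,212.5),.06);print(p)
s,Rm=cur();ps=np.arctan2(Rm[1,2],Rm[0,2]);rel([p[0],p[1],.028],ps)
E
```

```text
[ 0.45420925 -0.25971902  0.06      ]
t 34.95 tcp [ 0.4689 -0.2739  0.1558] turn [ 0. -0. -0.] shift cur [-1.75 12.78 -1.03] shift final [-1.75 12.78 -1.03] q6 -1.02 op 0.0683 F [ 0.3 -0.4 -0. ]
```

```bash
python3 -m crank '[[0,0,0,-1.7,2,-1.05,0.8],[0,0,0,0,3,0,0.8],[0,0,0,0,2.5,0,0.8],[0,0,0,0,0,0,0.8],[0,0,0,0,0,0,0.8]]'; python3 - <<'E'
from h import *
for i in range(2): im=camera("wrist")
c=get_calibration("wrist");cv2.imwrite("pics/w35.png",im[:,:,::-1])
rel([.4542,-.2597,.028],np.radians(14.5))
E
```

```text
clock: 35.45
tcp_pos: [0.4539, -0.2608, 0.0812]
eef_rot: [-1.324, 1.011, -1.01]
ft_force: [0.1, -0.8, 0.3]
opening: 0.0677
t 35.55 tcp [ 0.4549 -0.2617  0.0826] turn [-0.001  0.013  0.002] shift cur [-0.22  5.46 -0.02] shift final [-0.21  5.46 -0.01] q6 -1.01 op 0.0684 F [-0.  -0.6  0.3]
```

View pics/w35.png

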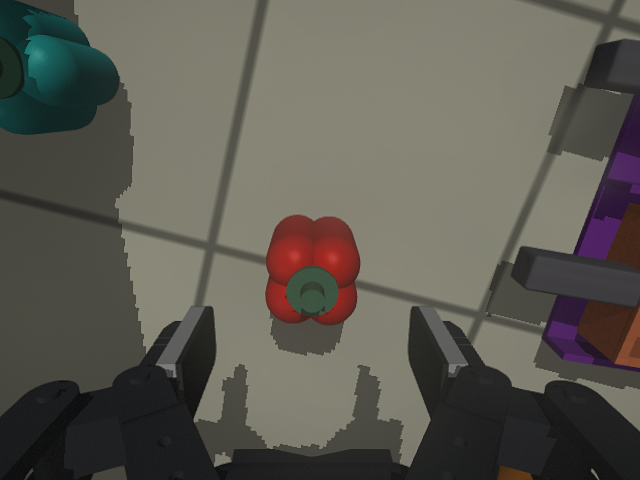

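```bash
python3 -m crank '[[0,0,0,-0.1,1.5,0,0.8],[0,0,0,0,2.5,0,0.8],[0,0,0,0,1.4,0,0.8],[0,0,0,0,0,0,0.8],[0,0,0,0,0,0,0]]' 40; python3 -m crank '[[0,0,0,0,0,0,0],[0,0,0,0,0,0,0],[0,0,0,0,0,0,0],[0,0,0,0,0,0,0],[0,0,0,0,0,0,0]]'; python3 -m crank '[[0,0,0,0,-1,0,0],[0,0,0,0,-4,0,0],[0,0,0,0,-4,0,0],[0,0,0,0,-2,0,0],[0,0,0,0,0,0,0]]'; python3 - <<'E'
from h import *
for i in range(2): im=camera("wrist")
cv2.imwrite("pics/w36.png",im[:,:,::-1])
s,Rm=cur();ps=np.arctan2(Rm[1,2],Rm[0,2])
rel([.648,-.2265,.14],ps)
E
```

```text
clock: 36.05
tcp_pos: [0.454, -0.2604, 0.0278]
eef_rot: [-1.323, 1.011, -1.012]
ft_force: [0.6, -0.0, 0.7]
opening: 0.0552
clock: 36.55
tcp_pos: [0.4545, -0.2609, 0.0285]
eef_rot: [-1.323, 1.009, -1.014]
ft_force: [-0.5, 0.4, 6.5]
opening: 0.0419
clock: 37.05
tcp_pos: [0.4555, -0.2617, 0.1412]
eef_rot: [-1.324, 1.006, -1.018]
ft_force: [0.6, 0.1, -1.4]
opening: 0.0415
t 37.15 tcp [ 0.4533 -0.2598  0.137 ] turn [-0. -0.  0.] shift cur [ 1.88 -0.29 19.66] shift final [ 1.88 -0.3  19.66] q6 -1.01 op 0.0416 F [-0.2  0.5 -1.5]
```

View pics/w36.png

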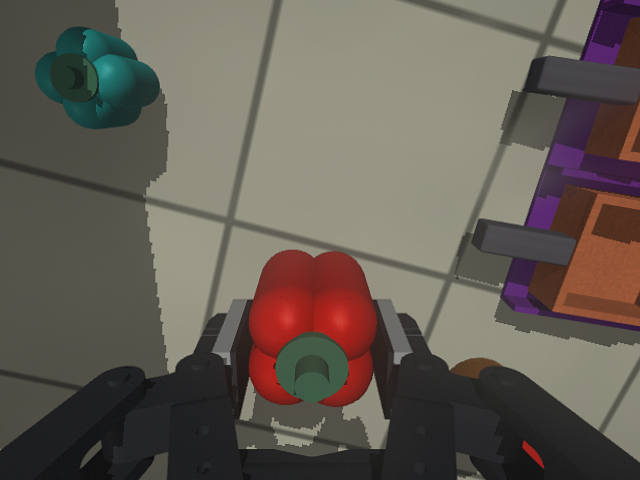

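```bash
python3 -m crank '[[0,0,0,0.38,0,3.92,0],[0,0,0,0.38,0,3.92,0],[0,0,0,0.38,0,3.92,0],[0,0,0,0.38,0,3.92,0],[0,0,0,0.38,0,3.92,0]]'; python3 -m crank '[[0,0,0,0,1.5,0,0],[0,0,0,0,1.5,0,0],[0,0,0,0,0,0,0],[0,0,0,0,0,0,0]]';python3 - <<'E'
from h import *
for i in range(3): im=camera("wrist")
cv2.imwrite("pics/w37.png",im[:,:,::-1])
s,Rm=cur();ps=np.arctan2(Rm[1,2],Rm[0,2])
rel([.648,-.2265,.039],ps)
im=camera("scene"); crop(im,180,330,200,330,4.5,"s37.png")
E
```

```text
clock: 37.65
tcp_pos: [0.6477, -0.2258, 0.1339]
eef_rot: [-1.324, 1.016, -1.008]
ft_force: [-0.2, -0.4, -0.5]
opening: 0.0419
clock: 38.05
tcp_pos: [0.6456, -0.2269, 0.1051]
eef_rot: [-1.323, 1.016, -1.009]
ft_force: [0.9, -0.6, -0.0]
opening: 0.042
t 38.2 tcp [ 0.6475 -0.2277  0.1079] turn [-0.001 -0.     0.001] shift cur [-0.11  6.89  0.08] shift final [-0.1   6.89  0.08] q6 -0.77 op 0.042 F [ 0.4  0.9 -0.5]
```

View pics/w37.png

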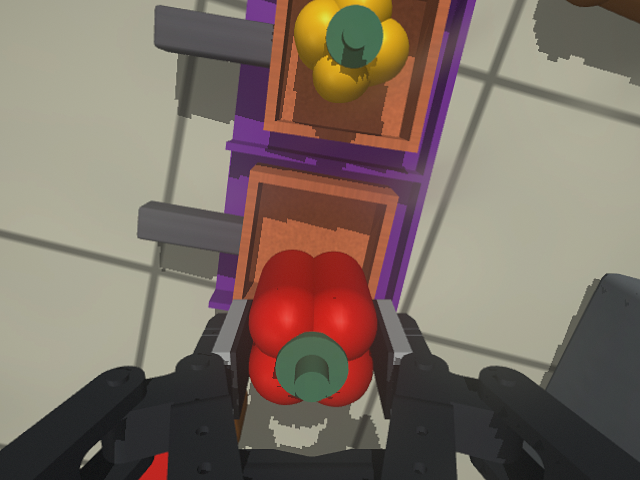

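View pics/s37.png

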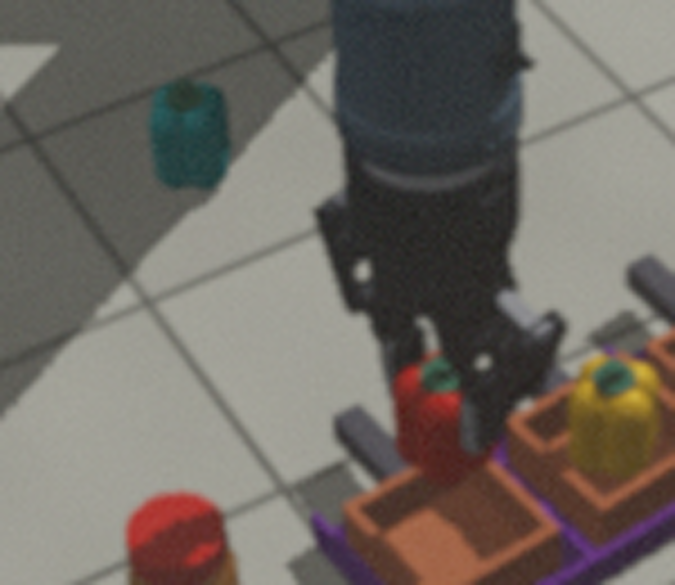

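```bash
python3 - <<'E'
from h import *
c=get_calibration("wrist");a=at(c,(251,166),.036)[:2];b=at(c,(399,193),.036)[:2];v=b-a;L=np.linalg.norm(v);u=v/L
m=(a+b)/2+.038*np.array([u[1],-u[0]]);print(L,np.degrees(np.arctan2(v[1],v[0])),m)
s,Rm=cur();ps=np.arctan2(Rm[1,2],Rm[0,2]);rel([m[0],m[1],.039],ps)
E
```

```text
0.07547808382464953 4.722231623566702 [ 0.64723919 -0.22498799]
t 38.25 tcp [ 0.6477 -0.2277  0.1081] turn [-0.001 -0.     0.001] shift cur [-0.28  6.91  0.02] shift final [-0.27  6.91  0.03] q6 -0.77 op 0.0418 F [ 0.1  0.1 -1.1]
```

```bash
python3 -m crank '[[0,0,0,-0.2,1.5,0,0],[0,0,0,0,3,0,0],[0,0,0,0,1.6,0,0],[0,0,0,0,0.6,0,0],[0,0,0,0,0.2,0,0]]';python3 -m crank '[[0,0,0,0,0.15,0,0],[0,0,0,0,0,0,0],[0,0,0,0,0,0,0]]'
```

```text
clock: 38.75
tcp_pos: [0.6468, -0.2249, 0.0376]
eef_rot: [-1.323, 1.013, -1.011]
ft_force: [-0.1, 0.6, -0.4]
opening: 0.0418
clock: 39.05
tcp_pos: [0.6477, -0.2253, 0.0376]
eef_rot: [-1.323, 1.011, -1.013]
ft_force: [-1.1, 1.4, 4.8]
opening: 0.042
```

```bash
python3 -m crank '[[0,0,0,0,0,0,0.55],[0,0,0,0,0,0,0.65],[0,0,0,0,-1,0,0.65],[0,0,0,0,-4,0,0.65],[0,0,0,0,-4,0,0.65]]'; python3 -m crank '[[0,0,0,0,-4,0,0.8],[0,0,0,0,0,0,0.8]]';python3 - <<'E'
from h import *
for i in range(2): im=camera("wrist")
cv2.imwrite("pics/w38.png",im[:,:,::-1])
im=camera("top");crop(im,150,470,180,350,2.5,"t38.png")
rel([.601,.355,.16],np.radians(73))
E
```

```text
clock: 39.55
tcp_pos: [0.6463, -0.2247, 0.1267]
eef_rot: [-1.323, 1.014, -1.01]
ft_force: [-0.4, 0.2, 0.4]
opening: 0.0557
clock: 39.75
tcp_pos: [0.6511, -0.2272, 0.1755]
eef_rot: [-1.321, 1.0, -1.023]
ft_force: [0.2, 0.7, 0.5]
opening: 0.0683
t 39.9 tcp [ 0.6471 -0.2251  0.1669] turn [-0.    -1.009  0.   ] shift cur [-57.19   0.68  10.75] shift final [-21.37   0.69  54.13] q6 -0.77 op 0.068 F [-0.3 -0.1 -0.7]
```

View pics/w38.png

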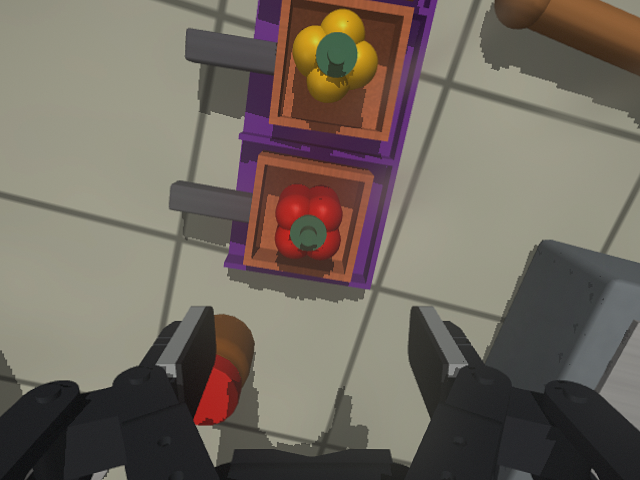

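View pics/t38.png

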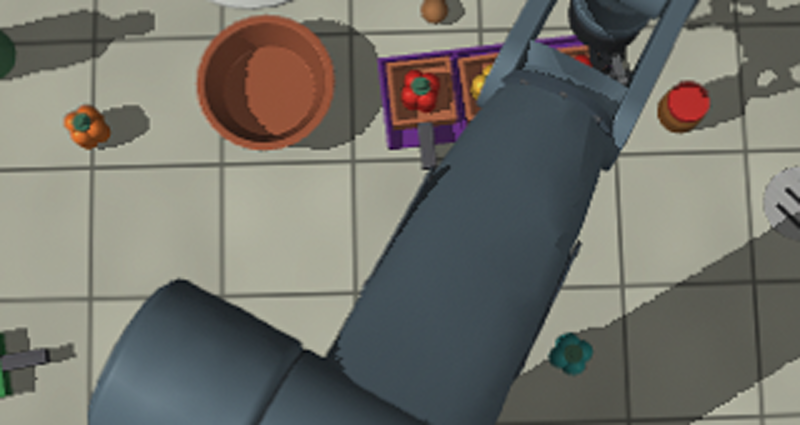

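```bash
python3 -m crank '[[0,-0.144,0,0,0,0,0.8],[0,-0.144,0,0,0,0,0.8],[0,-0.144,0,0,0,0,0.8],[0,-0.144,0,0,0,0,0.8],[0,-0.144,0,0,0,0,0.8]]'; python3 -m crank '[[0,-0.144,0,0,0,0,0.8],[0,-0.144,0,0,0,0,0.8],[0,0,0,-1.8,0,4.5,0.8],[0,0,0,-1.8,0,4.5,0.8],[0,0,0,-1.8,0,4.5,0.8]]'; python3 -m crank '[[0,0,0,-1.8,0,4.5,0.8],[0,0,0,-1.8,0,4.5,0.8],[0,0,0,-1.8,0,4.5,0.8],[0,0,0,-1.8,0,4.5,0.8],[0,0,0,-1.8,0,4.5,0.8]]'; python3 -m crank '[[0,0,0,-1.8,0,4.5,0.8],[0,0,0,-1.8,0,4.5,0.8],[0,0,0,-1.5,0,4.5,0.8],[0,0,0,0,0,0,0.8],[0,0,0,0,0,0,0.8]]'; python3 - <<'E'
from h import *
for i in range(2): im=camera("wrist")
cv2.imwrite("pics/w39.png",im[:,:,::-1])
rel([.601,.355,.16],np.radians(73))
E
```

```text
clock: 40.4
tcp_pos: [0.646, -0.2245, 0.1642]
eef_rot: [-1.522, 0.457, -0.451]
ft_force: [0.8, -1.2, 0.7]
opening: 0.0682
clock: 40.9
tcp_pos: [0.6335, -0.0787, 0.1642]
eef_rot: [-1.557, 0.238, -0.232]
ft_force: [0.2, 1.1, 0.6]
opening: 0.0684
clock: 41.4
tcp_pos: [0.6135, 0.1631, 0.1645]
eef_rot: [-1.559, 0.237, -0.231]
ft_force: [0.3, -0.4, 0.8]
opening: 0.0683
clock: 41.9
tcp_pos: [0.6044, 0.3063, 0.1643]
eef_rot: [-1.56, 0.234, -0.229]
ft_force: [0.5, -0.6, -0.0]
opening: 0.0681
t 42.0 tcp [0.6053 0.3043 0.165 ] turn [ 0.002 -0.002 -0.002] shift cur [-1.9   0.5   4.72] shift final [-1.9   0.5   4.72] q6 -0.98 op 0.0685 F [-0.4 -0.2 -0.7]
```

View pics/w39.png

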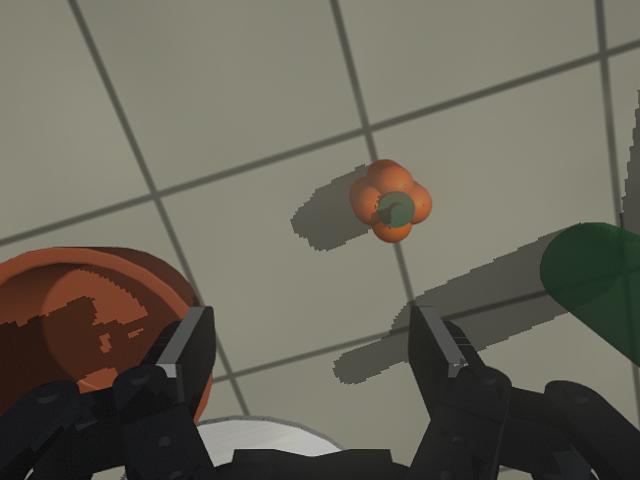

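```bash
python3 -m crank '[[0,0.146,0,0,0,0,0.8],[0,0.146,0,0,0,0,0.8],[0,0.146,0,0,0,0,0.8],[0,0.146,0,0,0,0,0.8],[0,0.146,0,0,0,0,0.8]]'; python3 -m crank '[[0,0.05,0,0,0,0,0.8],[0,0,0,0,0,0,0.8]]'; python3 - <<'E'
from h import *
for i in range(2): im=camera("wrist")
cv2.imwrite("pics/w40.png",im[:,:,::-1])
s,Rm=cur();ps=np.arctan2(Rm[1,2],Rm[0,2]);rel([.601,.355,.028],ps)
E
```

```text
clock: 42.5
tcp_pos: [0.6063, 0.3032, 0.1661]
eef_rot: [-1.417, 0.808, -0.807]
ft_force: [0.6, 0.4, 0.2]
opening: 0.0684
clock: 42.7
tcp_pos: [0.6063, 0.3033, 0.1661]
eef_rot: [-1.403, 0.842, -0.841]
ft_force: [-0.1, 0.0, 0.2]
opening: 0.0683
t 42.8 tcp [0.6062 0.3039 0.1663] turn [ 0.001 -0.    -0.   ] shift cur [-4.75 13.82  1.96] shift final [-4.75 13.83  1.96] q6 -0.2 op 0.0682 F [0.  0.1 0.6]
```

View pics/w40.png

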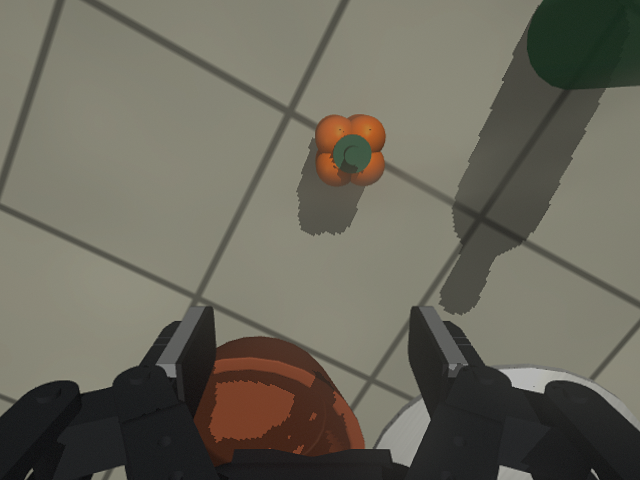

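```bash
python3 - <<'E'
from h import *
c=get_calibration("wrist");p=at(c,(351,154.5),.06);print(p)
s,Rm=cur();ps=np.arctan2(Rm[1,2],Rm[0,2]);rel([p[0],p[1],.028],ps)
E
python3 -m crank '[[0,0,0,-4.7,0,1.6,0.8],[0,0,0,0,4,0,0.8],[0,0,0,0,4,0,0.8],[0,0,0,0,0,0,0.8],[0,0,0,0,0,0,0.8]]'; python3 - <<'E'
from h import *
for i in range(2): im=camera("wrist")
c=get_calibration("wrist");cv2.imwrite("pics/w41.png",im[:,:,::-1])
s,Rm=cur();ps=np.arctan2(Rm[1,2],Rm[0,2]);rel([.601,.355,.028],ps)
E
```

```text
[0.60292945 0.35762537 0.06      ]
t 42.8 tcp [0.6062 0.3039 0.1663] turn [ 0.001 -0.    -0.   ] shift cur [-4.89 13.82  2.26] shift final [-4.89 13.83  2.25] q6 -0.2 op 0.0682 F [0.  0.1 0.6]
clock: 43.3
tcp_pos: [0.5974, 0.3536, 0.0861]
eef_rot: [-1.405, 0.84, -0.838]
ft_force: [0.7, 0.5, 1.2]
opening: 0.0684
t 43.4 tcp [0.5997 0.3544 0.0894] turn [-0.004 -0.     0.001] shift cur [0.01 6.14 0.12] shift final [0.01 6.14 0.14] q6 -0.13 op 0.0682 F [ 0.3  0.6 -0.2]
```

View pics/w41.png

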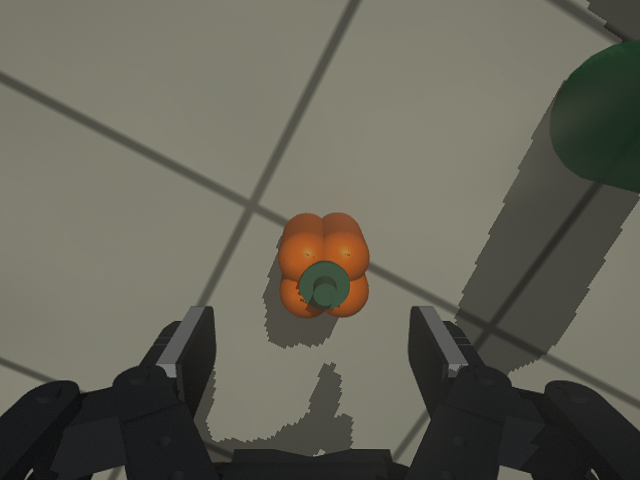

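```bash
python3 -m crank '[[0,0,0,-0.1,2,0.55,0.8],[0,0,0,0,2.5,0,0.8],[0,0,0,0,1.6,0,0.8],[0,0,0,0,0,0,0.8],[0,0,0,0,0,0,0]]' 40; python3 -m crank '[[0,0,0,0,0,0,0],[0,0,0,0,0,0,0],[0,0,0,0,0,0,0],[0,0,0,0,0,0,0],[0,0,0,0,0,0,0]]'; python3 -m crank '[[0,0,0,0,-1,0,0],[0,0,0,0,-4,0,0],[0,0,0,0,-4,0,0],[0,0,0,0,-4,0,0],[0,0,0,0,-2,0,0]]'; python3 - <<'E'
from h import *
for i in range(2): im=camera("wrist")
cv2.imwrite("pics/w42.png",im[:,:,::-1])
s,Rm=cur();ps=np.arctan2(Rm[1,2],Rm[0,2])
rel([.647,.139,.16],ps)
E
```

```text
clock: 43.9
tcp_pos: [0.6029, 0.3579, 0.0268]
eef_rot: [-1.402, 0.838, -0.839]
ft_force: [1.3, 0.3, 0.2]
opening: 0.0553
clock: 44.4
tcp_pos: [0.6037, 0.3583, 0.0277]
eef_rot: [-1.4, 0.837, -0.84]
ft_force: [0.6, -0.6, 6.2]
opening: 0.0415
clock: 44.9
tcp_pos: [0.6037, 0.3585, 0.1809]
eef_rot: [-1.398, 0.835, -0.841]
ft_force: [0.4, 0.9, -1.1]
opening: 0.041
t 45.0 tcp [0.6044 0.3588 0.1809] turn [-0.008 -0.     0.001] shift cur [21.37  2.06 -6.66] shift final [21.38  2.09 -6.65] q6 -0.13 op 0.0416 F [ 0.2  0.3 -1.5]
```

View pics/w42.png

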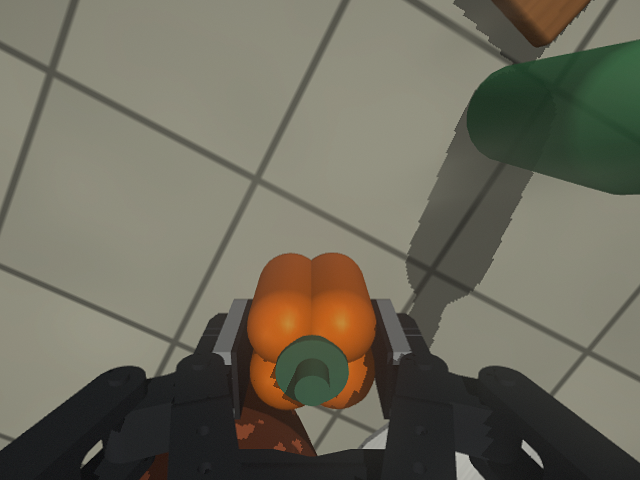

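```bash
python3 -m crank '[[0,0,0,4.28,0,-1.33,0],[0,0,0,4.28,0,-1.33,0],[0,0,0,4.28,0,-1.33,0],[0,0,0,4.28,0,-1.33,0],[0,0,0,4.28,0,-1.33,0]]';python3 -m crank '[[0,0,0,0,2,0,0],[0,0,0,0,1,0,0],[0,0,0,0,0,0,0],[0,0,0,0,0,0,0]]';  python3 - <<'E'
from h import *
for i in range(2): im=camera("wrist")
cv2.imwrite("pics/w43.png",im[:,:,::-1])
s,Rm=cur();ps=np.arctan2(Rm[1,2],Rm[0,2]);rel([.647,.139,.05],ps)
im=camera("scene"); crop(im,330,550,170,340,3.6,"s43.png")
E
```

```text
clock: 45.5
tcp_pos: [0.6436, 0.1361, 0.1732]
eef_rot: [-1.405, 0.841, -0.836]
ft_force: [-0.3, 0.5, -0.8]
opening: 0.0412
clock: 45.9
tcp_pos: [0.644, 0.1389, 0.1445]
eef_rot: [-1.404, 0.839, -0.836]
ft_force: [0.4, -0.1, -0.9]
opening: 0.0416
t 46.0 tcp [0.645 0.139 0.146] turn [-0.001 -0.     0.   ] shift cur [0.09 9.6  0.17] shift final [0.1  9.6  0.18] q6 -0.46 op 0.0412 F [ 0.7 -1.  -1.5]
```

View pics/w43.png

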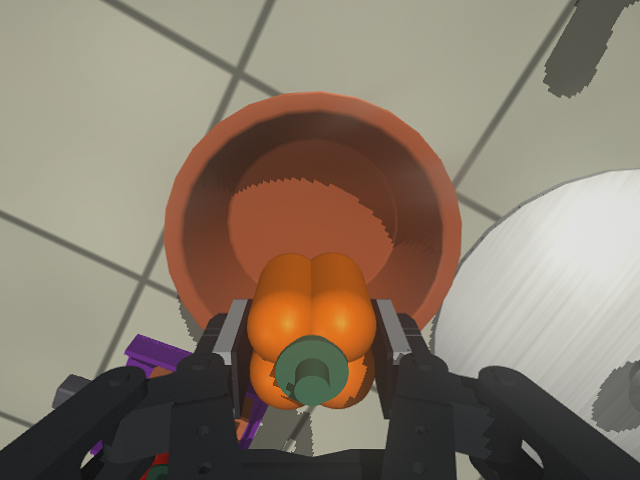

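View pics/s43.png

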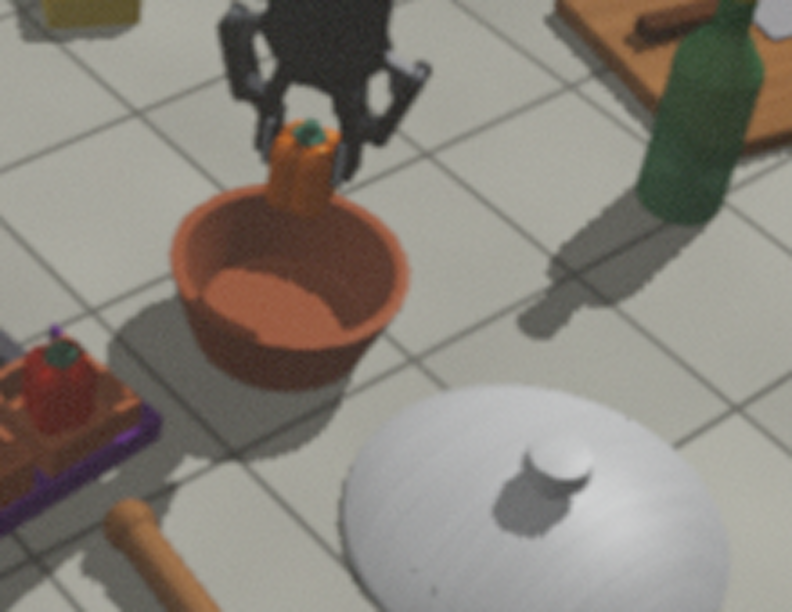

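```bash
python3 -m crank '[[0,0,0,0,2.5,0.1,0],[0,0,0,0,3,0,0],[0,0,0,0,2.5,0,0],[0,0,0,0,1,0,0],[0,0,0,0,0.3,0,0]]';python3 -m crank '[[0,0,0,0,0.3,0,0],[0,0,0,0,0,0,0],[0,0,0,0,0,0,0]]'; python3 - <<'E'
from h import *
im=camera("wrist")
cv2.imwrite("pics/w44.png",im[:,:,::-1])
rel([.647,.139,.047],np.radians(29))
E
```

```text
clock: 46.55
tcp_pos: [0.6451, 0.1387, 0.0517]
eef_rot: [-1.404, 0.84, -0.837]
ft_force: [0.3, -0.3, -0.9]
opening: 0.0414
clock: 46.85
tcp_pos: [0.6467, 0.1384, 0.051]
eef_rot: [-1.402, 0.837, -0.84]
ft_force: [0.4, 0.8, -1.7]
opening: 0.0414
t 46.9 tcp [0.6466 0.1383 0.0509] turn [-0.002 -0.013  0.001] shift cur [-0.05  0.39  0.07] shift final [-0.04  0.39  0.07] q6 -0.46 op 0.0413 F [ 0.5 -0.3 -0.6]
```

View pics/w44.png

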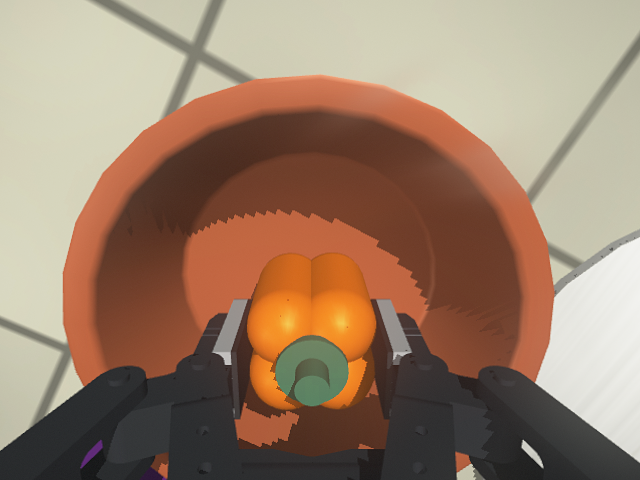

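```bash
python3 -m crank '[[0,0,0,0,0.3,0,0],[0,0,0,0,0.2,0,0],[0,0,0,0,0,0,0],[0,0,0,0,0,0,0]]'; python3 -m crank '[[0,0,0,0,0,0,0.55],[0,0,0,0,0,0,0.65],[0,0,0,0,-1,0,0.65],[0,0,0,0,-4,0,0.65],[0,0,0,0,-4,0,0.65]]'; python3 -m crank '[[0,0,0,0,-4,0,0.65],[0,0,0,-4,-3,0,0.65],[0,0,0,-4,0,0,0.65],[0,0,0,-4,0,0,0.65],[0,0,0,-4,0,0,0.65]]'; python3 - <<'E'
from h import *
for i in range(2): im=camera("wrist")
cv2.imwrite("pics/w45.png",im[:,:,::-1])
im=camera("scene");cv2.imwrite("pics/s45.png",im[:,:,::-1]); crop(im,200,460,190,360,3,"s45c.png")
im=camera("top");crop(im,150,470,150,350,2.5,"t45.png")
s,_=cur();print(s["clock"],s["tcp_pos"])
E
```

```text
clock: 47.3
tcp_pos: [0.6463, 0.1383, 0.0458]
eef_rot: [-1.402, 0.838, -0.84]
ft_force: [-2.0, -0.1, 6.7]
opening: 0.0413
clock: 47.8
tcp_pos: [0.6447, 0.1382, 0.1347]
eef_rot: [-1.405, 0.841, -0.837]
ft_force: [0.9, -0.8, 1.1]
opening: 0.0551
clock: 48.3
tcp_pos: [0.5694, 0.2804, 0.2058]
eef_rot: [-1.402, 0.838, -0.84]
ft_force: [0.4, 0.4, -0.0]
opening: 0.0553
48.5 [0.56968266 0.28002646 0.20518784]
```

View pics/s45c.png

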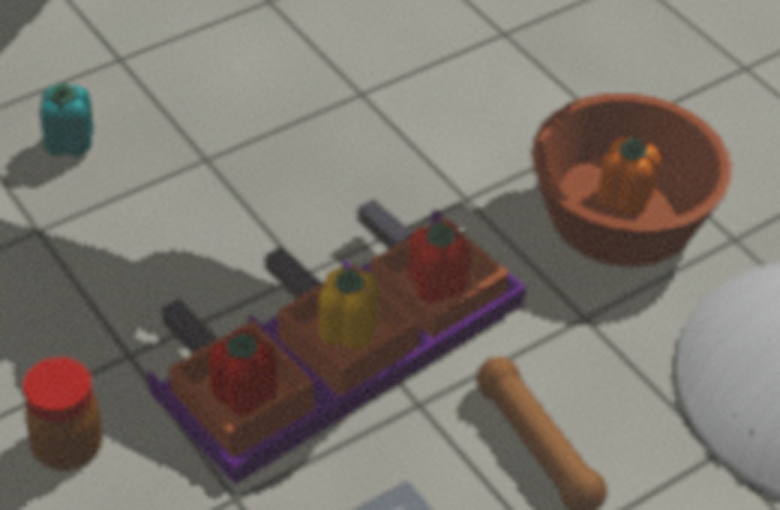

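View pics/t45.png

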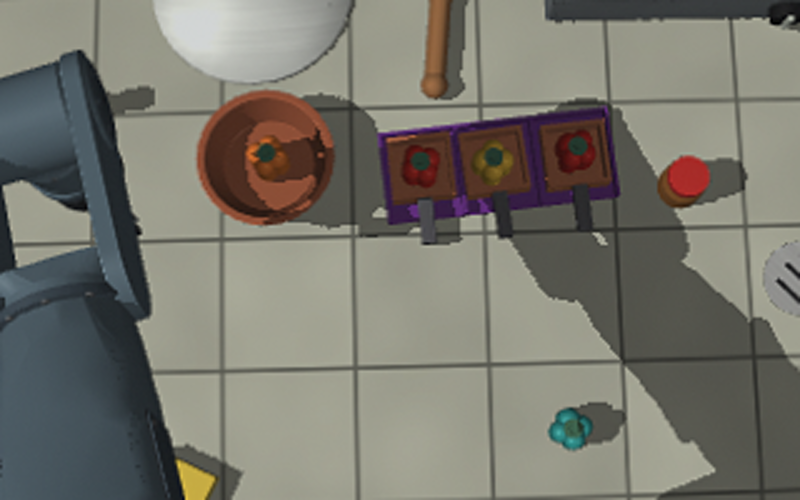

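```bash
python3 - <<'E'
from h import *
im=camera("top");crop(im,298,408,185,255,7,"t46.png")
E
```

```text
(no output)
```

View pics/t46.png

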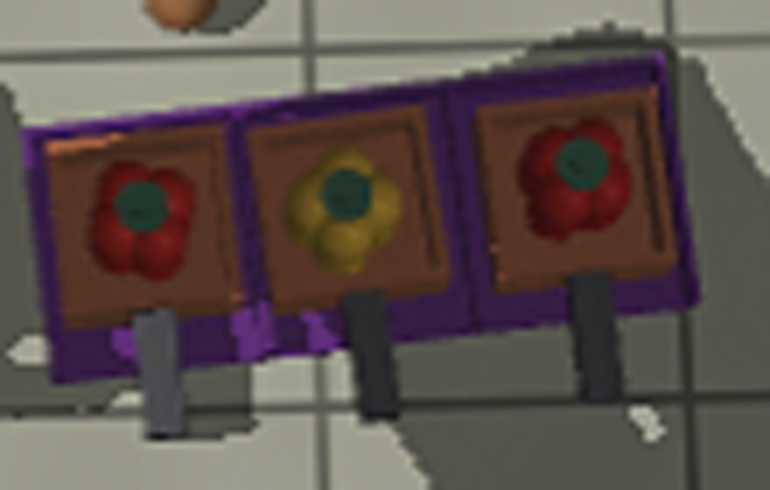

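```bash
python3 - <<'E'
from h import *
c=get_calibration("top");f=lambda p:(298+p[0]/7,185+p[1]/7)
tr=[at(c,f(p),z)[:2] for p,z in[((22,128),.022),((662,52),.022),((698,300),.002),((52,382),.002)]]
Y=tr[0]-tr[1]+tr[3]-tr[2];Y/=np.linalg.norm(Y);X=np.array([Y[1],-Y[0]])
o=((tr[0]+tr[1])/2-.054*X+(tr[2]+tr[3])/2+.055*X)/2;print("tray",o,np.degrees(np.arctan2(X[1],X[0])))
for k,cs,st,h in[(2,[(42,140),(225,125),(243,305),(62,325)],(142,206),(165,435)),(1,[(247,128),(425,105),(450,288),(272,313)],(346,194),(380,415)),(0,[(475,107),(657,90),(680,272),(497,290)],(582,163),(604,400))]:
    m=np.mean([at(c,f(p),.036)[:2] for p in cs],0);s=at(c,f(st),.069)[:2];hh=at(c,f(h),.032)[:2]
    d=m-o-Y*.092*(k-1);v=m-hh
    print(k,"cup err mm",(d@X*1e3).round(1),(d@Y*1e3).round(1),"pepper-cup mm",((s-m)*1e3).round(1),"yaw err deg",(np.degrees(np.arctan2(v@Y,v@X))).round(1))
m=at(c,(150+264/2.5,150+153/2.5),.08)[:2];print("orange - mortar",(m-[.643,.136])*1e3)
print(manip.read_state()["clock"])
E
```

```text
tray [ 0.63891512 -0.13804345] 5.647629063848133
2 cup err mm 2.3 1.7 pepper-cup mm [-0.   0.5] yaw err deg -1.4
1 cup err mm -2.0 6.4 pepper-cup mm [-1.5  3. ] yaw err deg 0.9
0 cup err mm -6.0 0.8 pepper-cup mm [3.6 1.8] yaw err deg -0.9
orange - mortar [1.03114834 0.80164771]
48.55
```

```bash
python3 -m crank '[[0,0,0,0,0,0,0.65],[0,0,0,0,0,0,0.65],[0,0,0,0,0,0,0.65]]'; python3 - <<'E'
from h import *
im=camera("scene");crop(im,200,460,190,360,3,"s47.png")
manip.job_done()
E
```

```text
clock: 48.85
tcp_pos: [0.5706, 0.2782, 0.2045]
eef_rot: [-1.403, 0.84, -0.84]
ft_force: [0.4, 0.2, 0.8]
opening: 0.0555
the job is handed in; nothing more can be done
```

View pics/s47.png

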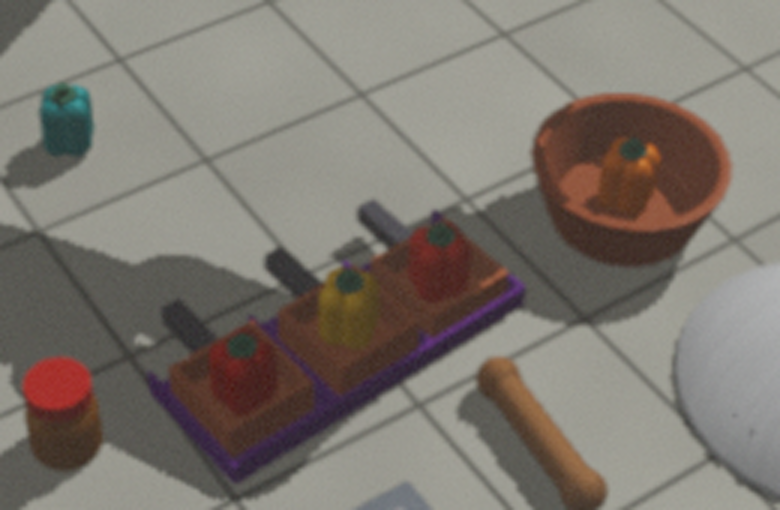

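I set all three terracotta dishes in the tray bays, handles out over the open front. Each dish holds one pepper (two red, one yellow), and the orange pepper stands in the mortar. I handed the job in at about 49 s of the 208 s allowed, and no verdict was reported.

- **Dishes:** measured from the top camera, the cups are off their bay points by about 3, 7 and 6 mm (limit 16 mm). Their yaw errors are under 1.5° (limit 0.2 rad, about 11°).
- **Peppers:** each sits within about 4 mm of its cup's centre (limit 22 mm). The orange one is about 1 mm from the mortar's axis.
- **Bystanders:** by eye, the jar, pestle and turquoise look-alike had not moved, and I did not touch the spoon or the green and yellow dishes. I did not measure these.
- **At hand-in:** the arm was clear of everything.
- **Disagreements:** the wrist and top cameras differed by 2–6 mm throughout, so I centred the dishes on the tray walls as the wrist camera saw them and split the difference where needed. The bay 1 cup's 6 mm sideways error in the final check was not seen when I placed it. It is about the most the bay walls allow, so it is probably mostly measurement error.

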